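# Load the printer-frame jig and trip its clamp valve

## Task

Drop the leftover test print from the jig into the scrap bin, and put every metal frame post upright into a square nest of its own on the jig, turning it while pressing until its square foot drops fully home. When all posts are home and the print is in the bin, press the palm valve's plunger down to its stop, and let it come up again. Leave the screwdriver, bottle and spool where they are.

Things in the scene. Friction and masses are not known exactly. Their poses are not given: they have to be found in the camera images.
- post_a_mid (a point): Metal frame post (4 or 5, all alike; an absent one reads None), standing upright on the table at first: square foot 40 x 40 mm, 18 mm high, below a plain round shank 22 mm in diameter; 80 mm tall in all, about 0.2 kg. This point is on its axis, half-way up (40 mm above the foot's underside); z is up the shank, x and y square to the foot's sides.
- post_b_mid (a point): Metal frame post (4 or 5, all alike; an absent one reads None), standing upright on the table at first: square foot 40 x 40 mm, 18 mm high, below a plain round shank 22 mm in diameter; 80 mm tall in all, about 0.2 kg. This point is on its axis, half-way up (40 mm above the foot's underside); z is up the shank, x and y square to the foot's sides.
- post_c_mid (a point): Metal frame post (4 or 5, all alike; an absent one reads None), standing upright on the table at first: square foot 40 x 40 mm, 18 mm high, below a plain round shank 22 mm in diameter; 80 mm tall in all, about 0.2 kg. This point is on its axis, half-way up (40 mm above the foot's underside); z is up the shank, x and y square to the foot's sides.
- post_d_mid (a point): Metal frame post (4 or 5, all alike; an absent one reads None), standing upright on the table at first: square foot 40 x 40 mm, 18 mm high, below a plain round shank 22 mm in diameter; 80 mm tall in all, about 0.2 kg. This point is on its axis, half-way up (40 mm above the foot's underside); z is up the shank, x and y square to the foot's sides.
- post_e_mid (a point): Metal frame post (4 or 5, all alike; an absent one reads None), standing upright on the table at first: square foot 40 x 40 mm, 18 mm high, below a plain round shank 22 mm in diameter; 80 mm tall in all, about 0.2 kg. This point is on its axis, half-way up (40 mm above the foot's underside); z is up the shank, x and y square to the foot's sides.
- jig: Fixed aluminium plate, 302 x 210 mm (x by y), 10 mm thick, origin at the centre of its underside. It carries six nests, three along x by two along y, 92 mm apart. A nest is a black square frame, 59 mm outside, 16 mm high, round a square recess 43 mm wide for a post's foot; the recess's top 3 mm flares at 45 degrees to 49 mm. Its floor is 14 mm and its rim 30 mm above the table.
- socket0 (a point): Centre of a nest's floor. Each nest is fixed but turned by its own unknown angle, NOT given by this point's axes (they follow the plate): turn the post in small steps (0.1 rad) while pressing lightly (5 to 10 N), or look. The foot drops in when square to the recess within about 4 degrees, any of 4 ways round; seated, it rests on this floor, 13 to 16 mm lower than when riding on the frame.
- socket1 (a point): Centre of a nest's floor. Each nest is fixed but turned by its own unknown angle, NOT given by this point's axes (they follow the plate): turn the post in small steps (0.1 rad) while pressing lightly (5 to 10 N), or look. The foot drops in when square to the recess within about 4 degrees, any of 4 ways round; seated, it rests on this floor, 13 to 16 mm lower than when riding on the frame.
- socket2 (a point): Centre of a nest's floor. Each nest is fixed but turned by its own unknown angle, NOT given by this point's axes (they follow the plate): turn the post in small steps (0.1 rad) while pressing lightly (5 to 10 N), or look. The foot drops in when square to the recess within about 4 degrees, any of 4 ways round; seated, it rests on this floor, 13 to 16 mm lower than when riding on the frame.
- socket3 (a point): Centre of a nest's floor. Each nest is fixed but turned by its own unknown angle, NOT given by this point's axes (they follow the plate): turn the post in small steps (0.1 rad) while pressing lightly (5 to 10 N), or look. The foot drops in when square to the recess within about 4 degrees, any of 4 ways round; seated, it rests on this floor, 13 to 16 mm lower than when riding on the frame.
- socket4 (a point): Centre of a nest's floor. Each nest is fixed but turned by its own unknown angle, NOT given by this point's axes (they follow the plate): turn the post in small steps (0.1 rad) while pressing lightly (5 to 10 N), or look. The foot drops in when square to the recess within about 4 degrees, any of 4 ways round; seated, it rests on this floor, 13 to 16 mm lower than when riding on the frame.
- socket5 (a point): Centre of a nest's floor. Each nest is fixed but turned by its own unknown angle, NOT given by this point's axes (they follow the plate): turn the post in small steps (0.1 rad) while pressing lightly (5 to 10 N), or look. The foot drops in when square to the recess within about 4 degrees, any of 4 ways round; seated, it rests on this floor, 13 to 16 mm lower than when riding on the frame.
- print_mid (a point): Leftover plastic test print, 70 mm tall, 0.06 kg, standing upright on top of one of the nests at the start: square base 64 x 64 x 6 mm, above it a square tower 30 x 30 mm from 6 to 56 mm and 22 x 22 mm from 56 to 70 mm above its underside. This point is on its axis 35 mm above the underside; z is up the tower, x and y are square to its sides.
- bin: Open-topped grey scrap bin, fixed, 150 x 150 mm outside, 60 mm high, 4 mm walls and floor. Origin at the centre of its underside; x and y along its sides.
- plunger_top (a point): Centre of the top face of the palm valve's black round plunger head (50 mm in diameter, 12 mm thick) on a fixed grey block 80 mm square; the released head's top is 89 mm above the table. It moves straight down when pressed.
- plunger (a joint): How far the plunger is pressed, in m: 0 released, 0.018 at its stop. A spring pushes back with about 3 N at first and 11 N at the stop, and returns it when let go.
- screwdriver: Bystander: a 200 mm screwdriver lying on the table beyond the jig. Origin on its underside.
- oil_bottle: Bystander: a closed bottle, 50 mm in diameter, 120 mm tall, standing beyond the jig. Origin at the centre of its base.
- spool: Bystander: a filament spool lying flat, 180 mm in diameter, 55 mm high. Origin at the centre of its underside.
There are look-alikes about, which are no part of the job. Leave any purple look-alike of the part that bears post_b_mid alone. Of the things that look like the part that bears print_mid, the larger one is meant.

How it is judged (in metres and radians):
On the way, in this order (a step that is already met when the one before it is completed fails the run):
1. every post fully home in a nest and the test print in the bin (angle between each of post_a_mid, post_b_mid, post_c_mid, post_d_mid, post_e_mid's own z axis and vertical below 0.1 rad and ((horizontal distance between post_a_mid and socket0 below 0.005 m and z of post_a_mid in the frame of socket0 below 0.044 m) or (horizontal distance between post_a_mid and socket1 below 0.005 m and z of post_a_mid in the frame of socket1 below 0.044 m) or (horizontal distance between post_a_mid and socket2 below 0.005 m and z of post_a_mid in the frame of socket2 below 0.044 m) or (horizontal distance between post_a_mid and socket3 below 0.005 m and z of post_a_mid in the frame of socket3 below 0.044 m) or (horizontal distance between post_a_mid and socket4 below 0.005 m and z of post_a_mid in the frame of socket4 below 0.044 m) or (horizontal distance between post_a_mid and socket5 below 0.005 m and z of post_a_mid in the frame of socket5 below 0.044 m)) and ((horizontal distance between post_b_mid and socket0 below 0.005 m and z of post_b_mid in the frame of socket0 below 0.044 m) or (horizontal distance between post_b_mid and socket1 below 0.005 m and z of post_b_mid in the frame of socket1 below 0.044 m) or (horizontal distance between post_b_mid and socket2 below 0.005 m and z of post_b_mid in the frame of socket2 below 0.044 m) or (horizontal distance between post_b_mid and socket3 below 0.005 m and z of post_b_mid in the frame of socket3 below 0.044 m) or (horizontal distance between post_b_mid and socket4 below 0.005 m and z of post_b_mid in the frame of socket4 below 0.044 m) or (horizontal distance between post_b_mid and socket5 below 0.005 m and z of post_b_mid in the frame of socket5 below 0.044 m)) and ((horizontal distance between post_c_mid and socket0 below 0.005 m and z of post_c_mid in the frame of socket0 below 0.044 m) or (horizontal distance between post_c_mid and socket1 below 0.005 m and z of post_c_mid in the frame of socket1 below 0.044 m) or (horizontal distance between post_c_mid and socket2 below 0.005 m and z of post_c_mid in the frame of socket2 below 0.044 m) or (horizontal distance between post_c_mid and socket3 below 0.005 m and z of post_c_mid in the frame of socket3 below 0.044 m) or (horizontal distance between post_c_mid and socket4 below 0.005 m and z of post_c_mid in the frame of socket4 below 0.044 m) or (horizontal distance between post_c_mid and socket5 below 0.005 m and z of post_c_mid in the frame of socket5 below 0.044 m)) and ((horizontal distance between post_d_mid and socket0 below 0.005 m and z of post_d_mid in the frame of socket0 below 0.044 m) or (horizontal distance between post_d_mid and socket1 below 0.005 m and z of post_d_mid in the frame of socket1 below 0.044 m) or (horizontal distance between post_d_mid and socket2 below 0.005 m and z of post_d_mid in the frame of socket2 below 0.044 m) or (horizontal distance between post_d_mid and socket3 below 0.005 m and z of post_d_mid in the frame of socket3 below 0.044 m) or (horizontal distance between post_d_mid and socket4 below 0.005 m and z of post_d_mid in the frame of socket4 below 0.044 m) or (horizontal distance between post_d_mid and socket5 below 0.005 m and z of post_d_mid in the frame of socket5 below 0.044 m)) and ((horizontal distance between post_e_mid and socket0 below 0.005 m and z of post_e_mid in the frame of socket0 below 0.044 m) or (horizontal distance between post_e_mid and socket1 below 0.005 m and z of post_e_mid in the frame of socket1 below 0.044 m) or (horizontal distance between post_e_mid and socket2 below 0.005 m and z of post_e_mid in the frame of socket2 below 0.044 m) or (horizontal distance between post_e_mid and socket3 below 0.005 m and z of post_e_mid in the frame of socket3 below 0.044 m) or (horizontal distance between post_e_mid and socket4 below 0.005 m and z of post_e_mid in the frame of socket4 below 0.044 m) or (horizontal distance between post_e_mid and socket5 below 0.005 m and z of post_e_mid in the frame of socket5 below 0.044 m)) and x of print_mid in the frame of bin between -0.075 and 0.075 m and y of print_mid in the frame of bin between -0.075 and 0.075 m and z of print_mid in the frame of bin below 0.06 m), for 0.2 s.
2. then the plunger pressed to its stop (value of joint plunger above 0.0165 m), for 0.1 s.
At the end, for the whole second after the job is handed in: Every post stands upright (within 0.1 rad) fully home in a nest (axis within 5 mm of the nest's centre, underside less than 4 mm off its floor), the test print lies inside the bin (its centre within the walls and below the rim), the plunger is up again (less than 3 mm down), all at rest (all of step 1 and value of joint plunger below 0.003 m and linear speed of each of test_print, post_a, post_b, post_c, post_d, post_e below 0.02 m/s); the robot touches nothing.
It fails at once if the screwdriver is shoved more than 30 mm (distance of screwdriver from where it was at the start of the episode above 0.03 m).
It fails at once if the bottle is shoved more than 30 mm (distance of oil_bottle from where it was at the start of the episode above 0.03 m).
It fails at once if the spool is shoved more than 30 mm (distance of spool from where it was at the start of the episode above 0.03 m).
Of post_a, post_b, post_c, post_d, post_e only 4 to 5 are there at a start; the rules pass over those that are not, and their reading is None.
At some moment in a run one of post_a, post_b, post_c, post_d, post_e, test_print may be knocked a few centimetres aside while the robot is not near it.
It also fails if it takes over 210 s, if anything falls off the work surface, if the arm or the gripper's body presses on something with over 40 N, if the wrist force passes 120 N, or if a joint passes its speed limit or range.

## Robot

A 7-joint arm with a two-finger parallel gripper is mounted at the origin on the work surface. World frame = base frame: x ahead of the robot, y to its left, z up, the work surface at z = 0. Lengths are in m, angles in degrees, forces in N, time in s.
With the tool pointing down it reaches from about 0.4 to 0.85 m from the base axis. Payload 4.5 kg.
Tool frame: the origin (TCP) lies on the centre line of the jaws, within the pads' length; the fingertips stand 14 mm ahead of it and the grasp point (between the pads) lies 5 mm behind it; z points along the fingers, x is the direction in which the jaws open and shut, and the axes are right-handed (so a half turn about z gives the same grasp; the last joint's range is limited). The gripper opens to 85 mm and grips with 20 to 120 N. Pads are 22 mm wide; open, the fingers measure 114 mm over their backs; the gripper's body (76 mm by 85 mm) begins 54 mm behind the grasp point. The pads swing forward as they close: fully open they stand 13 mm farther back than shut.
Start: joints at [67.884, 39.483, -11.15, 89.685, 9.013, 51.709, -12.324], TCP at [0.255, -0.571, 0.245] pointing down, gripper open.
Joint ranges: [-172.22, 172.22], [-26.19, 119.32], [-84.43, 86.54], [7.71, 146.69], [-57.33, 237.33], [2.42, 119.75], [-152.13, 152.13]. Speed limits (degrees/s): [147.25, 147.25, 180, 180, 180, 180, 180].

## Interface

Orientations are given as [roll, pitch, yaw] about the fixed x, y, z axes, in that order (R = Rz(yaw) Ry(pitch) Rx(roll)).
In Python, from cell import robot gives the robot as it stands.
- The arm moves only by the shell command python3 -m creep 'ROWS'. ROWS is JSON, a list that holds one entry, the list of rows, each a list of 7 numbers: the opening, from 0 (shut) to 1 (fully open), then the shift along the tool's x, y, z as a fraction of full scale, then the turn, a rotation vector about the tool's x, y, z as a fraction of full scale. In form: [[[fingers, x, y, z, rx, ry, rz], ...]]. A call has 1 to 20 rows; each row is the pose to reach, as a shift and turn from the pose commanded when the call began, along the tool's axes at that moment, turning the shorter way round; what a row does not reach only later rows make up. Full scale, the value 1, is 0.15 m for a shift and 180 degrees for a turn. A row lasts 1/10 s, in which the tool goes at most 50 mm and 8.59 degrees, less where a joint would pass 70% of its speed; a pose out of reach is approached as far as the arm can. A call with a number of a shift or a turn outside -1 to 1 is refused whole. A call with a gripper value outside its range is refused whole. The fingers move at their own pace and stop on an object; the grip force is fixed at half the most. Time passes only in rows, so rows that repeat a pose let the fingers close. It gives the time, the measured TCP pose, the force and the opening at its end, in the units of the state.
- robot.observe(): the state, without advancing time (a new reading comes with each control period).
- robot.grab_frame(name): name is "side" or "top" or "wrist"; returns the picture (384x512x3 uint8, red, green, blue); there is no depth.
- robot.camera_params(name): a dict with "vfov" (degrees; the focal length in pixels is half the picture's height over the tangent of half this angle, whatever the lens; pixels are square), "cx", "cy" (the principal point, pixels), "rvec" (rotation vector, rad) and "tvec" (3), from world to camera coordinates, as OpenCV has them. Camera axes: x right, y down, z forward; pixel columns grow to the right and rows downward; lengths in m; the calibration is good to about 2 mm. A picture is of the moment at which its call begins: read the wrist's pose just before it. camera_params takes no time and is no camera call; for the wrist camera it gives the pose at the moment of the call.
- robot.job_done(): hands the job in, once; it reports no verdict.
The state is a dict: "time": time; "qpos": joint angles; "qvel": joint speeds; "effort": joint torques, N m; "position": TCP position; "ee_rot": TCP orientation; "wrist_force": force on the tool from outside, world axes, zero at the start; "ft_torque": the same for the moment, N m; "finger_gap": finger opening in m.
Only numpy, scipy, OpenCV 4.12 (cv2) and the standard library are available. Lean on these libraries where they do the work, as an engineer would, in place of code of your own. Each camera call takes 0.05 s, during which the arm holds its last target.

## Working session

There is one attempt and no reset: what is moved stays moved. The work goes in short steps, Python scripts to look and compute and a shell command to move; the robot and the scene stay as the last step left them, time stands still between calls to the robot, and variables do not carry over. Pictures are saved under pics/ and viewed, and the job is handed in when it is done.

```bash
ls; mkdir -p pics; cat > h.py <<'E'
import numpy as np, cv2
from cell import robot
def snap(n,f):
    im=robot.grab_frame(n); cv2.imwrite('pics/'+f,cv2.cvtColor(im,cv2.COLOR_RGB2BGR)); return im
E
python3 - <<'E'
from h import *
o=robot.observe(); print({k:np.round(v,3) for k,v in o.items()})
for n in('side','top','wrist'):
    p=robot.camera_params(n); print(n,p); snap(n,n+'0.png')
E
```

```text
pics
{'time': np.float64(0.0), 'qpos': array([ 67.884,  39.534, -11.145,  89.747,   9.01 ,  51.709, -12.324]), 'qvel': array([-0.117,  0.037, -0.063,  0.076,  0.023, -0.001, -0.053]), 'effort': array([-1.0000e-03, -5.3961e+01, -1.2670e+00, -1.5854e+01,  9.0000e-03,
        9.0000e-03, -0.0000e+00]), 'position': array([ 0.254, -0.57 ,  0.244]), 'ee_rot': array([ 1.79994e+02,  1.09000e-01, -6.59430e+01]), 'wrist_force': array([-0.447,  0.492,  1.349]), 'ft_torque': array([-0.024, -0.026,  0.016]), 'finger_gap': np.float64(0.085)}
side {'vfov': 51.1648900754142, 'cx': 253.61159022852766, 'cy': 190.41644059957494, 'rvec': array([ 0.64967179, -2.56377091,  1.29130404]), 'tvec': array([0.51072853, 0.21073741, 0.82292011])}
top {'vfov': 46.15856666533077, 'cx': 255.93610055463637, 'cy': 195.60194424662905, 'rvec': array([ 2.13861145, -2.16329129,  0.1909754 ]), 'tvec': array([0.01702934, 0.56074134, 1.08011445])}
wrist {'vfov': 63.45942293100099, 'cx': 253.7790180218888, 'cy': 193.1152463632425, 'rvec': array([-2.40856967,  1.56296233,  0.24649168]), 'tvec': array([-0.62483313, -0.0401988 ,  0.38021179])}
```

View pics/top0.png

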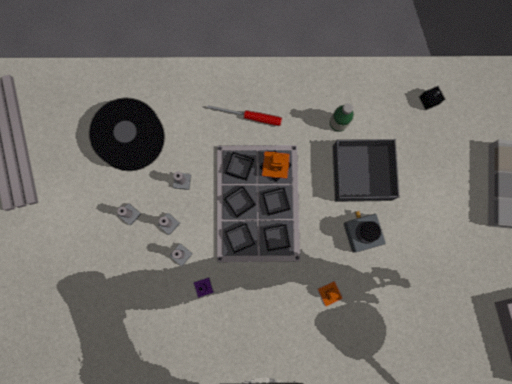

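View pics/side0.png

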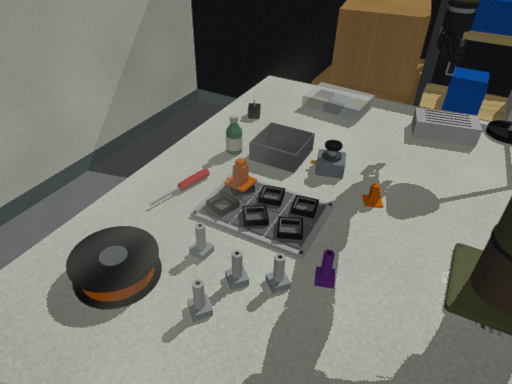

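View pics/wrist0.png

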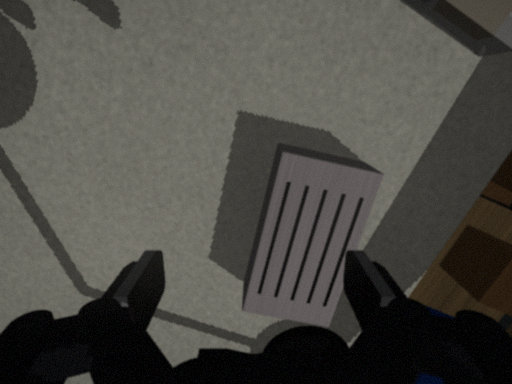

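```bash
cat >> h.py <<'E'
def cam(n,p=None):
    p=p or robot.camera_params(n); f=192/np.tan(np.radians(p['vfov'])/2)
    K=np.array([[f,0,p['cx']],[0,f,p['cy']],[0,0,1]]); R=cv2.Rodrigues(np.array(p['rvec']))[0]
    return K,R,np.array(p['tvec'])
def w2p(n,X,p=None):
    K,R,t=cam(n,p); q=(np.atleast_2d(X)@R.T+t)@K.T; return q[:,:2]/q[:,2:]
def p2w(n,uv,z,p=None):
    K,R,t=cam(n,p); uv=np.atleast_2d(np.array(uv,float)); c=-R.T@t
    d=np.c_[uv,np.ones(len(uv))]@np.linalg.inv(K).T@R
    return c+d*((z-c[2])/d[:,2])[:,None]
def crop(im,r,s,f):
    x0,y0,x1,y1=r; cv2.imwrite('pics/'+f,cv2.cvtColor(cv2.resize(im[y0:y1,x0:x1],None,fx=s,fy=s,interpolation=cv2.INTER_CUBIC),cv2.COLOR_RGB2BGR))
E
python3 - <<'E'
from h import *
im=cv2.cvtColor(cv2.imread('pics/top0.png'),cv2.COLOR_BGR2RGB)
crop(im,(200,130,400,280),4,'c1.png'); crop(im,(90,150,230,310),3.7,'c2.png')
for n,uv,z in [('jig TL',(216,147),.01),('TR',(297,147),.01),('BL',(218,262),.01),('BR',(300,261),.01),('bin',(365,170),.06),('plunger',(370,231),.089),('bottle',(347,105),.12)]:
    print(n,p2w('top',uv,z).round(3))
print(w2p('top',[[0,0,0],[.4,0,0],[.4,.3,0]]),w2p('side',[[0.4,0,0],[.4,.3,0]]))
E
```

```text
jig TL [[0.695 0.112 0.01 ]]
TR [[ 0.694 -0.099  0.01 ]]
BL [[0.399 0.107 0.01 ]]
BR [[ 0.398 -0.099  0.01 ]]
bin [[ 0.62  -0.262  0.06 ]]
plunger [[ 0.466 -0.258  0.089]]
bottle [[ 0.768 -0.21   0.12 ]]
[[263.04019317 429.52523718]
 [260.58399809 260.93726953]
 [141.53219517 262.48955111]] [[318.70822797 228.93933434]
 [262.64719407 323.17775651]]
```

View pics/c1.png

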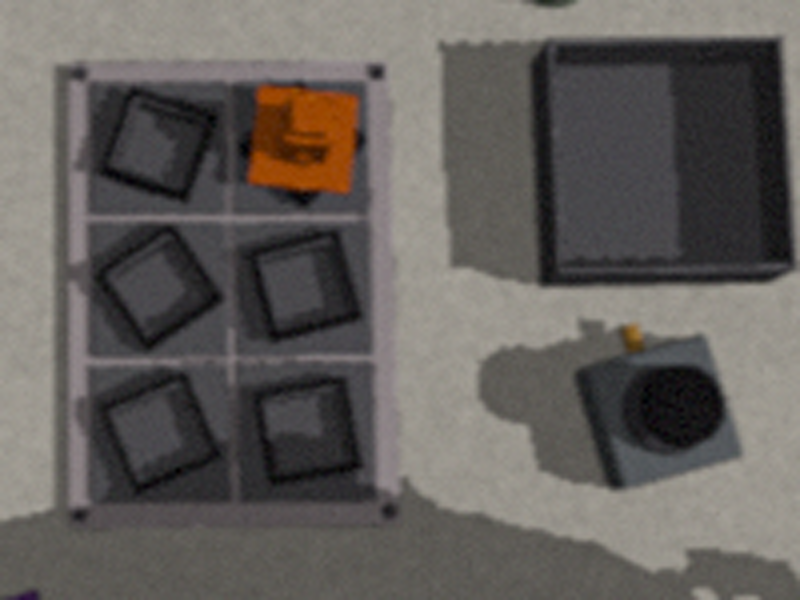

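View pics/c2.png

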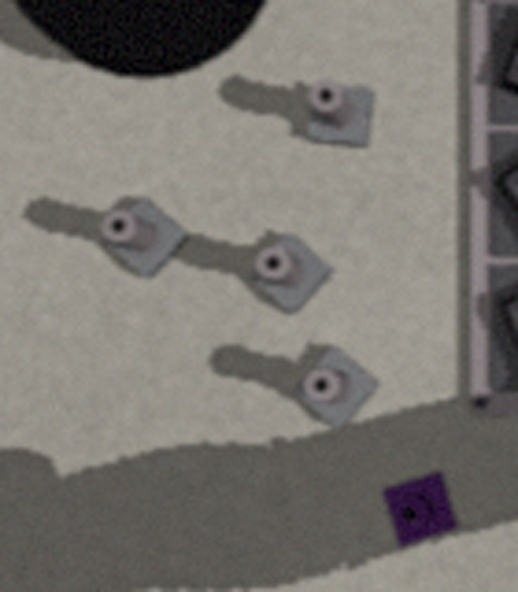

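```bash
cat >> h.py <<'E'
def rect(n,pts,z,p=None):
    w=p2w(n,pts,z,p)[:,:2]*1000
    (c,s,a)=cv2.minAreaRect(w.astype(np.float32)); return np.array(c)/1000,np.array(s),a%90
def orange(im):
    h=cv2.cvtColor(im,cv2.COLOR_RGB2HSV); return ((h[...,0]<18)&(h[...,1]>180)&(h[...,2]>60)).astype(np.uint8)
def tools(dx,dy,dz,yaw):
    c,s=np.cos(np.radians(yaw)),np.sin(np.radians(yaw)); return np.round(np.array([dx*c+dy*s,dx*s-dy*c,-dz])/.15,3)
E
python3 - <<'E'
from h import *
im=cv2.cvtColor(cv2.imread('pics/top0.png'),cv2.COLOR_BGR2RGB)
m=orange(im); n,l,st,c=cv2.connectedComponentsWithStats(m)
for i in range(1,n):
    if st[i][4]>60:
        ys,xs=np.where(l==i); print(c[i],st[i][4],rect('top',np.c_[xs,ys],.036 if xs.mean()<300 else .006))
# nests: dark pixels in jig
g=cv2.cvtColor(im,cv2.COLOR_RGB2GRAY)
sub=(g<40).astype(np.uint8); sub[:148]=0;sub[260:]=0;sub[:,:221]=0;sub[:,294:]=0
n,l,st,c=cv2.connectedComponentsWithStats(sub)
for i in range(1,n):
    if st[i][4]>60:
        ys,xs=np.where(l==i); print('nest',c[i].round(1),st[i][4],rect('top',np.c_[xs,ys],.03))
# plunger+bin
m2=(g<25).astype(np.uint8); n,l,st,c=cv2.connectedComponentsWithStats(m2)
for i in range(1,n):
    if st[i][4]>60: print(c[i].round(1),st[i])
E
```

```text
[262.7188755  117.55421687] 249 (array([ 0.76546173, -0.00849664]), array([93.27723694, 21.93851471]), 77.07051086425781)
[275.4195122  164.60650407] 615 (array([ 0.64123926, -0.0404115 ]), array([64.17425537, 65.74076843]), 83.53057098388672)
[329.52996845 293.39116719] 317 (array([ 0.31745309, -0.17153807]), array([44.18122101, 44.36035919]), 22.669193267822266)
nest [240.6 165.3] 263 (array([0.64125543, 0.05147705]), array([63.42230606, 64.07279205]), 70.73897552490234)
nest [239.9 201.4] 225 (array([0.54955792, 0.05409196]), array([61.96357346, 62.00835037]), 32.3823356628418)
nest [275.8 201.1] 246 (array([ 0.54923022, -0.0370641 ]), array([61.15090942, 62.81127548]), 14.497626304626465)
nest [239.9 238.9] 223 (array([0.45747083, 0.05399467]), array([64.14356995, 61.05613708]), 24.388898849487305)
nest [276.4 239. ] 272 (array([ 0.45688257, -0.03853685]), array([63.6643219 , 61.50458527]), 8.180554389953613)
[430.8  97.9] [420  87  24  22 289]
[126.6 134.4] [  90   99   74   71 3560]
[368.9 230.8] [358 222  22  20 302]
```

```bash
python3 -m creep '[[[1,-0.575,-1,0,0,0,-0.331],[1,-0.575,-1,0,0,0,-0.331],[1,-0.575,-1,0,0,0,-0.331],[1,-0.575,-1,0,0,0,-0.331],[1,-0.575,-1,0,0,0,-0.331],[1,-0.575,-1,0,0,0,-0.331],[1,-0.575,-1,0,0,0,-0.331],[1,-0.575,-1,0,0,0,-0.331]]]'; python3 -c "
from h import *
o=robot.observe();print(o['position'],o['ee_rot'],o['qpos'].round(1))
p=o['position'];print(tools(.641-p[0],-.0404-p[1],.2-p[2],o['ee_rot'][2]))"
```

```text
time: 0.95
position: [0.3563, -0.4308, 0.245]
ee_rot: [-180.0, 0.0, -6.4]
wrist_force: [-0.3, -0.0, 0.7]
finger_gap: 0.0851
[ 0.35629842 -0.43076397  0.2449681 ] [-1.79953945e+02  1.51511341e-02 -6.35130481e+00] [ 62.3  36.3 -27.8 100.7  21.7  48.4  18.1]
[ 1.598 -2.796  0.3  ]
```

```bash
R='x'; python3 -m creep '[[[1,0.53,-0.93,0,0,0,0],[1,0.53,-0.93,0,0,0,0],[1,0.53,-0.93,0,0,0,0],[1,0.53,-0.93,0,0,0,0]]]' >/dev/null; python3 -m creep '[[[1,0.53,-0.93,0,0,0,0],[1,0.53,-0.93,0,0,0,0],[1,0.53,-0.93,0,0,0,0],[1,0.53,-0.93,0,0,0,0]]]' >/dev/null;  python3 -m creep '[[[1,0.53,-0.93,0.1,0,0,0],[1,0.53,-0.93,0.1,0,0,0],[1,0.53,-0.93,0.1,0,0,0],[1,0.53,-0.93,0.1,0,0,0],[1,0.53,-0.93,0.1,0,0,0],[1,0.53,-0.93,0.1,0,0,0]]]'; python3 -c "
from h import *
o=robot.observe();print(o['position'],o['ee_rot'],o['qpos'].round(1))
p=robot.camera_params('wrist');print(p); snap('wrist','w1.png')
print(w2p('wrist',[[.641,-.0404,.1],[.641,-.0404,.036]],p))
K,R,t=cam('wrist',p);print(-R.T@t)"
```

```text
time: 2.35
position: [0.6391, -0.0436, 0.2299]
ee_rot: [179.9, 0.1, -6.5]
wrist_force: [-0.3, -1.1, 0.2]
finger_gap: 0.0856
[ 0.63912209 -0.04361983  0.22987226] [ 1.79860155e+02  7.91610671e-02 -6.53318771e+00] [ 12.5  43.  -23.9  87.2  20.1  54.2 -24.2]
{'vfov': 63.45942293100099, 'cx': 253.7790180218888, 'cy': 193.1152463632425, 'rvec': array([-2.82413624,  0.16152683,  0.02767407]), 'tvec': array([-0.63953976, -0.00863455,  0.37521131])}
[[255.77463188 182.71683521]
 [255.49624392 166.06726121]]
[0.64815863 0.0335957  0.35865151]
```

View pics/w1.png

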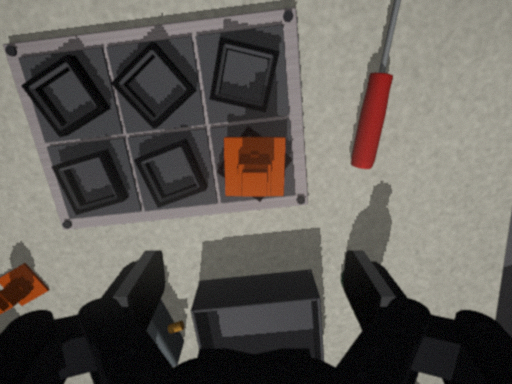

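```bash
python3 - <<'E'
from h import *
p=robot.camera_params('wrist')
im=cv2.cvtColor(cv2.imread('pics/w1.png'),cv2.COLOR_BGR2RGB)
m=orange(im); n,l,st,c=cv2.connectedComponentsWithStats(m)
for i in range(1,n):
    if st[i][4]>60:
        ys,xs=np.where(l==i); print(c[i],st[i][4],rect('wrist',np.c_[xs,ys],.036,p))
g=cv2.cvtColor(im,cv2.COLOR_RGB2GRAY)
m=((g<38)).astype(np.uint8); m[230:]=0
n,l,st,c=cv2.connectedComponentsWithStats(m)
for i in range(1,n):
    if st[i][4]>300:
        ys,xs=np.where(l==i); print('nest',c[i].round(1),st[i][4],rect('wrist',np.c_[xs,ys],.03,p))
crop(im,(0,0,320,240),2.5,'w1c.png')
E
```

```text
[373.38574939 118.42383292] 1628 (array([ 0.76359827, -0.00971375]), array([93.15605164, 20.46578217]), 78.63508605957031)
[253.90980736 165.696439  ] 3426 (array([ 0.63916229, -0.04254229]), array([64.22689056, 63.89805984]), 83.38987731933594)
[ 24.23066298 282.57596685] 724 (array([ 0.34267587, -0.15515135]), array([48.24369812, 41.95471573]), 24.287216186523438)
[  5.10280374 302.97196262] 107 (array([ 0.31502844, -0.17916435]), array([31.7677002 , 15.61390877]), 69.21720123291016)
nest [243.6  75.2] 1425 (array([0.64015033, 0.05113479]), array([65.2600708, 59.5413475]), 71.15299224853516)
nest [151.4  82.7] 2066 (array([0.54931104, 0.05405346]), array([66.79581451, 66.15293121]), 34.107662200927734)
nest [67.6 91.2] 2933 (array([0.46127222, 0.05571062]), array([73.97119904, 68.41820526]), 22.08430290222168)
nest [174.2 167. ] 1059 (array([ 0.54886011, -0.03888411]), array([63.98877716, 61.79392242]), 13.568464279174805)
nest [ 97.6 176.6] 1198 (array([ 0.46046954, -0.03741959]), array([70.73029327, 63.52380371]), 9.938654899597168)
nest [ 80.2 189.5] 379 (array([ 0.45594403, -0.04165126]), array([42.30083084, 43.31477737]), 9.913935661315918)
```

View pics/w1c.png

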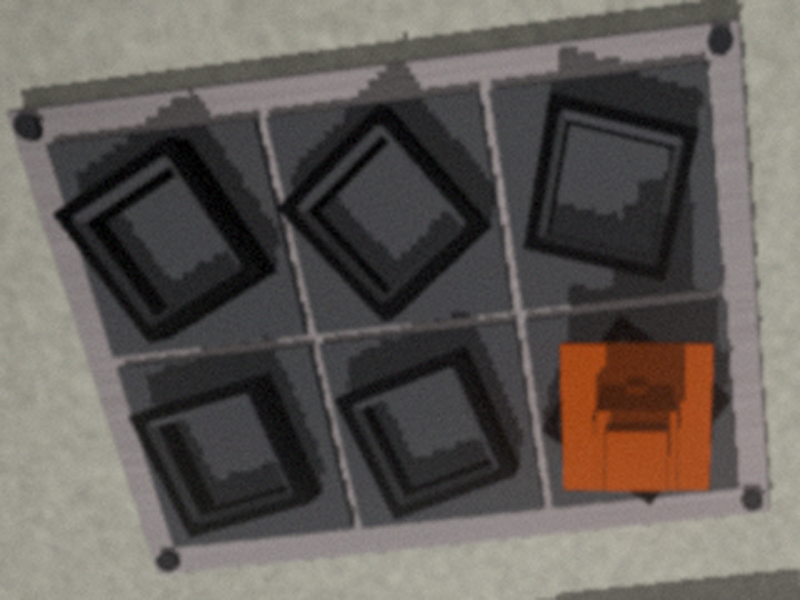

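```bash
python3 -m creep '[[[1,0.007,-0.013,0.5,0,0,0],[1,0.007,-0.013,0.9,0,0,0],[1,0.007,-0.013,0.98,0,0,0],[1,0.007,-0.013,1,0,0,0],[1,0.007,-0.013,1,0,0,0]]]' ; python3 -m creep '[[[0,0,0,0,0,0,0],[0,0,0,0,0,0,0],[0,0,0,0,0,0,0],[0,0,0,0,0,0,0],[0,0,0,0,0,0,0],[0,0,0,0,0,0,0],[0,0,0,0,0,0,0],[0,0,0,0,0,0,0]]]'
```

```text
time: 2.9
position: [0.6407, -0.0415, 0.0805]
ee_rot: [179.9, 0.1, -6.5]
wrist_force: [0.1, 0.5, 0.4]
finger_gap: 0.0857
time: 3.7
position: [0.6424, -0.0396, 0.082]
ee_rot: [180.0, -0.2, -6.4]
wrist_force: [0.3, -0.7, 7.3]
finger_gap: 0.0284
```

```bash
python3 -m creep '[[[0,0,0,-0.2,0,0,0],[0,0,0,-0.5,0,0,0],[0,0,0,-0.7,0,0,0],[0,0,0,-0.8,0,0,0],[0,0,0,-0.8,0,0,0]]]'; python3 -c "
from h import *
snap('wrist','w2.png')
o=robot.observe();p=o['position'];print(p,tools(.62-p[0],-.262-p[1],0,o['ee_rot'][2]))"
```

```text
time: 4.2
position: [0.6425, -0.0395, 0.2024]
ee_rot: [-180.0, -0.2, -6.4]
wrist_force: [0.1, 0.3, -1.5]
finger_gap: 0.0287
[ 0.64121419 -0.03966908  0.20031743] [0.024 1.489 0.   ]
```

View pics/w2.png

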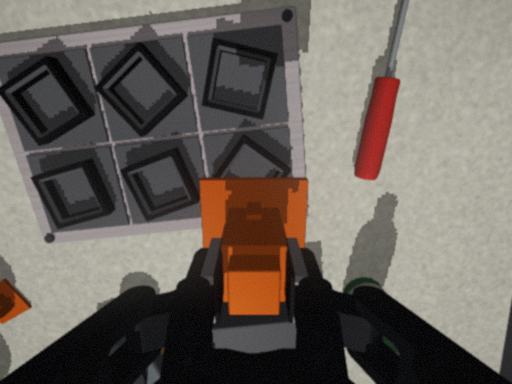

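```bash
python3 -c "
from h import *
w=p2w('top',[(335,140.5),(395,140),(398,196),(336,197)],.06);print(w.round(3),w.mean(0))
"
python3 -m creep '[[[0,0.01,0.75,0,0,0,0],[0,0.01,0.75,0,0,0,0],[0,0.01,0.75,0,0,0,0],[0,0.01,0.75,0,0,0,0]]]';python3 -m creep '[[[0,0.01,0.75,0,0,0,0],[0,0.01,0.75,0,0,0,0],[0,0.01,0.75,0,0,0,0],[0,0.01,0.75,0,0,0,0],[0,0.01,0.75,0,0,0,0]]]'
```

```text
[[ 0.697 -0.19   0.06 ]
 [ 0.697 -0.342  0.06 ]
 [ 0.554 -0.34   0.06 ]
 [ 0.553 -0.186  0.06 ]] [ 0.62500797 -0.26445718  0.06      ]
time: 4.65
position: [0.628, -0.1562, 0.1975]
ee_rot: [179.8, 0.3, -6.7]
wrist_force: [0.3, 0.0, -1.1]
finger_gap: 0.0293
time: 5.15
position: [0.6196, -0.26, 0.1993]
ee_rot: [-179.8, 0.1, -6.2]
wrist_force: [0.1, 0.0, -0.5]
finger_gap: 0.0288
```

```bash
python3 -m creep '[[[0,0.03,0.03,0.3,0,0,0],[0,0.03,0.03,0.6,0,0,0],[0,0.03,0.03,0.8,0,0,0],[0,0.03,0.03,0.88,0,0,0],[0,0.03,0.03,0.88,0,0,0],[0,0.03,0.03,0.88,0,0,0]]]';python3 -m creep '[[[0.6,0,0,0,0,0,0],[0.6,0,0,0,0,0,0],[0.6,0,0,0,0,0,0],[0.6,0,0,0,0,0,0],[0.6,0,0,-0.3,0,0,0],[0.6,0,0,-0.6,0,0,0],[0.6,0,0,-0.9,0,0,0],[0.6,0,0,-1,0,0,0]]]'; python3 -c "
from h import *
im=snap('top','t2.png');crop(im,(90,130,410,330),2.5,'t2c.png')
o=robot.observe();p=o['position'];print(p,o['qpos'].round(1))"
```

```text
time: 5.75
position: [0.625, -0.2671, 0.0698]
ee_rot: [-180.0, -0.2, -6.3]
wrist_force: [0.2, -0.4, -0.5]
finger_gap: 0.0289
time: 6.55
position: [0.6261, -0.269, 0.2242]
ee_rot: [179.9, -0.5, -6.4]
wrist_force: [0.7, -1.6, -0.2]
finger_gap: 0.0511
[ 0.62622109 -0.26908628  0.22460742] [ 32.1  46.5 -25.6  80.2  21.9  57.6  -4.5]
```

View pics/t2c.png

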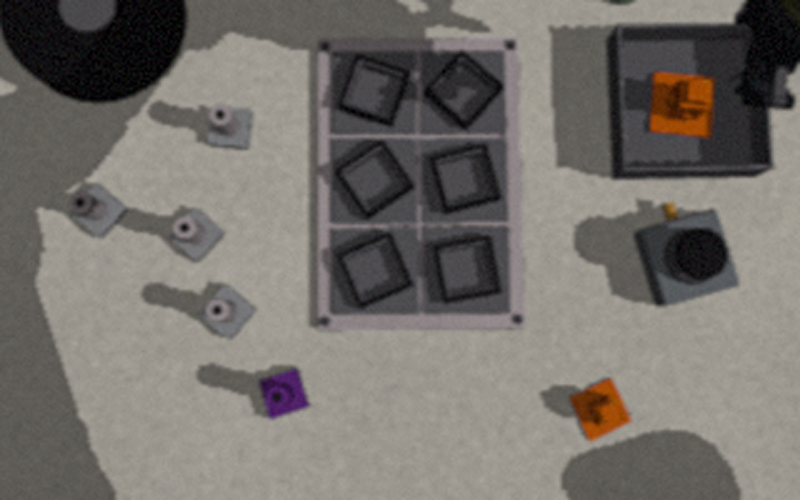

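```bash
python3 -c "
from h import *
print(p2w('top',[(178,176.4),(124,211.2),(163.6,221.6),(176.4,254),(203,287)],.08).round(4))
print(p2w('top',[(180,180),(127,213)],.018).round(4))
o=robot.observe();p=o['position'];print(tools(.56-p[0],.15-p[1],0,o['ee_rot'][2]))
"
```

```text
[[0.604  0.1993 0.08  ]
 [0.5206 0.3264 0.08  ]
 [0.4947 0.232  0.08  ]
 [0.4179 0.2006 0.08  ]
 [0.3408 0.1377 0.08  ]]
[[0.6071 0.2035 0.018 ]
 [0.5237 0.3355 0.018 ]]
[-0.75  -2.727  0.   ]
```

```bash
python3 -m creep '[[[1,-0.33,-0.99,-0.1,0,0,0],[1,-0.33,-0.99,-0.1,0,0,0],[1,-0.33,-0.99,-0.1,0,0,0],[1,-0.33,-0.99,-0.1,0,0,0]]]' >/dev/null; python3 -m creep '[[[1,-0.33,-0.99,0,0,0,0],[1,-0.33,-0.99,0,0,0,0],[1,-0.33,-0.99,0,0,0,0],[1,-0.33,-0.99,0,0,0,0]]]' >/dev/null;  python3 -m creep '[[[1,-0.33,-0.99,-0.1,0,0,0],[1,-0.33,-0.99,-0.1,0,0,0],[1,-0.33,-0.99,-0.1,0,0,0],[1,-0.33,-0.99,-0.1,0,0,0],[1,-0.33,-0.99,-0.1,0,0,0],[1,-0.33,-0.99,-0.1,0,0,0]]]'; python3 -c "
from h import *
o=robot.observe();print(o['position'],o['ee_rot'],o['qpos'].round(1))
import pickle
p=robot.camera_params('wrist');pickle.dump(p,open('w3.pkl','wb')); im=snap('wrist','w3.png')
crop(im,(0,0,512,384),1.55,'w3c.png')"
```

```text
time: 8.0
position: [0.5255, 0.1883, 0.2474]
ee_rot: [179.8, 0.0, -6.5]
wrist_force: [0.6, -0.7, -0.2]
finger_gap: 0.0854
[0.52545155 0.18828773 0.247384  ] [ 1.79842258e+02  4.30942832e-02 -6.49125906e+00] [-10.1  35.5 -24.  100.8  18.7  47.8 -49.4]
```

View pics/w3c.png

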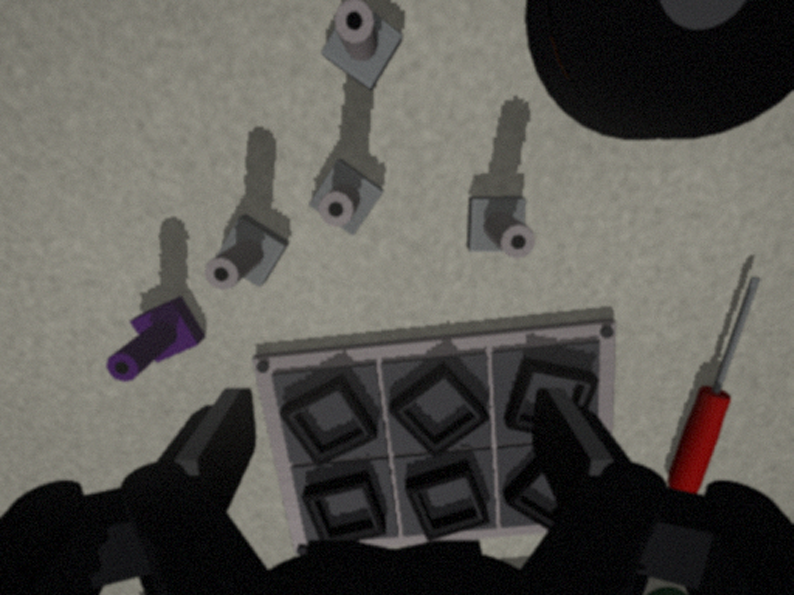

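```bash
python3 -c "
from h import *
im=cv2.imread('pics/w3.png')
rs=[(200,0,265,60),(195,98,260,158),(130,130,195,190),(297,118,362,178)]
t=[cv2.resize(im[a[1]:a[3],a[0]:a[2]],(390,300*360//360) if 0 else (390,360)[:2] if 0 else (390,300),interpolation=cv2.INTER_CUBIC) if 0 else cv2.resize(im[a[1]:a[3],a[0]:a[2]],None,fx=5,fy=5,interpolation=cv2.INTER_CUBIC) for a in rs]
o=np.vstack([np.hstack(t[:2]),np.hstack(t[2:])]);o=cv2.convertScaleAbs(o,alpha=1.5);cv2.imwrite('pics/w3d.png',o);print(o.shape)"
```

```text
(600, 650, 3)
```

View pics/w3d.png

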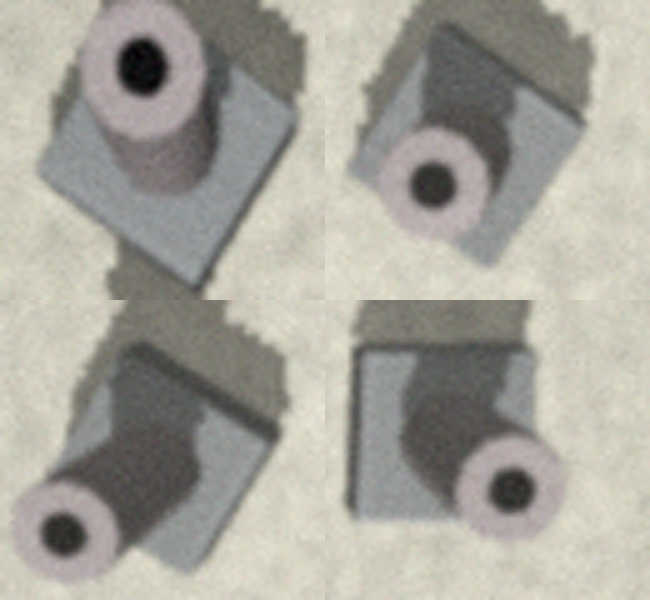

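```bash
python3 -c "
from h import *
import pickle
p=pickle.load(open('w3.pkl','rb'))
D={'P2':((200,0),(142,67),[(40,170),(193,280),(293,118)]),
'P3':((195,98),(107,184),[(253,125),(165,265),(25,172)]),
'P4':((130,130),(64,234),[(188,270),(272,140),(135,58)]),
'P1':((297,118),(187,190),[(33,215),(35,52),(208,52)])}
for k,(o,h,c) in D.items():
    f=lambda a:np.array(o)+np.array(a)/5-.4
    H=p2w('wrist',f(h),.08,p)[0]; C=p2w('wrist',[f(a) for a in c],.018,p)
    e1=C[1]-C[0];e2=C[2]-C[1]; a=[np.degrees(np.arctan2(e[1],e[0]))%90 for e in(e1,e2)]
    print(k,'axis',H.round(4),'foot ctr',((C[0]+C[2])/2).round(4),'len',np.linalg.norm(e1).round(4),np.linalg.norm(e2).round(4),'ang',np.round(a,1))
"
```

```text
P2 axis [0.5197 0.3314 0.08  ] foot ctr [0.5195 0.3306 0.018 ] len 0.0379 0.0372 ang [49.7 49. ]
P3 axis [0.4943 0.2321 0.08  ] foot ctr [0.4942 0.2322 0.018 ] len 0.038 0.0379 ang [50.4 49.3]
P4 axis [0.416  0.1998 0.08  ] foot ctr [0.4179 0.1995 0.018 ] len 0.0388 0.0357 ang [48.2 51.1]
P1 axis [0.6043 0.1992 0.08  ] foot ctr [0.6039 0.2    0.018 ] len 0.0376 0.0393 ang [85.6 83.5]
```

```bash
python3 -m creep '[[[0.6,0.511,-0.135,0.2,0,0,0],[0.6,0.511,-0.135,0.5,0,0,0],[0.6,0.511,-0.135,0.6,0,0,0],[0.6,0.511,-0.135,0.8,0,0,0],[0.6,0.511,-0.135,0.8,0,0,0],[0.6,0.511,-0.135,0.8,0,0,0]]]'; python3 -c "
from h import *
import pickle
o=robot.observe();q=o['position'];print(q,tools(.604-q[0],.1995-q[1],.055-q[2],o['ee_rot'][2]))
p=robot.camera_params('wrist');print(w2p('wrist',[.604,.1995,.08],p)); snap('wrist','w4.png')"
```

```text
time: 8.65
position: [0.6038, 0.2005, 0.1282]
ee_rot: [179.9, 0.0, -6.5]
wrist_force: [-0.1, 0.5, 0.6]
finger_gap: 0.0517
[0.60377075 0.20047182 0.12818325] [0.002 0.006 0.488]
[[254.50481893 225.87473808]]
```

View pics/w4.png

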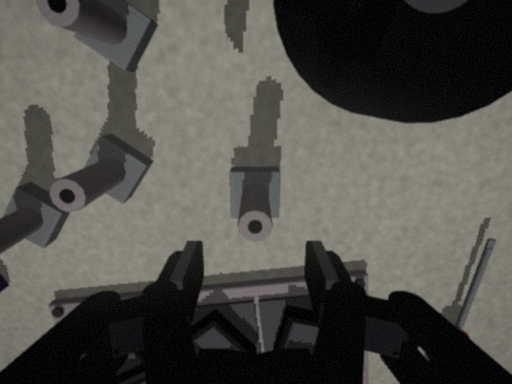

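```bash
python3 -m creep '[[[0.6,0,0.006,0.25,0,0,0],[0.6,0,0.006,0.45,0,0,0],[0.6,0,0.006,0.488,0,0,0],[0.6,0,0.006,0.488,0,0,0],[0.6,0,0.006,0.488,0,0,0]]]'; python3 -m creep '[[[0,0,0,0,0,0,0],[0,0,0,0,0,0,0],[0,0,0,0,0,0,0],[0,0,0,0,0,0,0],[0,0,0,0,0,0,0],[0,0,0,0,0,0,0]]]';  python3 -m creep '[[[0,0,0,-0.2,0,0,0],[0,0,0,-0.4,0,0,0],[0,0,0,-0.5,0,0,0],[0,0,0,-0.5,0,0,0]]]'; python3 -c "
from h import *
o=robot.observe();q=o['position'];print(q,tools(.641-q[0],.053-q[1],0,o['ee_rot'][2]))
im=snap('wrist','w5.png')"
```

```text
time: 9.2
position: [0.6049, 0.2021, 0.0574]
ee_rot: [-179.9, -0.2, -6.4]
wrist_force: [1.2, -0.3, 0.2]
finger_gap: 0.0513
time: 9.8
position: [0.6045, 0.2018, 0.0567]
ee_rot: [-179.9, -0.1, -6.4]
wrist_force: [-0.1, 0.1, 7.0]
finger_gap: 0.0205
time: 10.2
position: [0.6048, 0.2021, 0.1323]
ee_rot: [-179.9, -0.2, -6.4]
wrist_force: [-0.5, 0.4, -2.4]
finger_gap: 0.0207
[0.60482289 0.20213656 0.13228182] [0.35  0.961 0.   ]
```

View pics/w5.png

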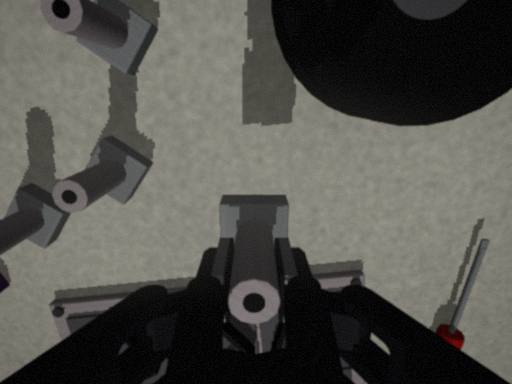

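```bash
python3 -c "
from h import *
p=robot.camera_params('wrist');print(p2w('wrist',(254,302),.1556,p))"
python3 -m creep '[[[0,0.35,0.96,0,0,0,0.03],[0,0.35,0.96,0,0,0,0.07],[0,0.35,0.96,0,0,0,0.07],[0,0.35,0.96,0,0,0,0.07],[0,0.35,0.96,0,0,0,0.07],[0,0.35,0.96,0,0,0,0.07]]]'; python3 -c "
from h import *
p=robot.camera_params('wrist');o=robot.observe();q=o['position'];print(q,o['ee_rot'])
im=snap('wrist','w6.png')
g=cv2.cvtColor(im,cv2.COLOR_RGB2GRAY)
crop(im,(150,150,400,340),3,'w6c.png')"
```

```text
[[0.60358861 0.2002296  0.1556    ]]
time: 10.85
position: [0.6385, 0.0543, 0.1288]
ee_rot: [-180.0, 0.2, -18.9]
wrist_force: [-0.2, 1.0, -1.4]
finger_gap: 0.0205
[0.63848556 0.05427099 0.12878605] [-1.79964430e+02  1.63552018e-01 -1.88708408e+01]
```

View pics/w6c.png

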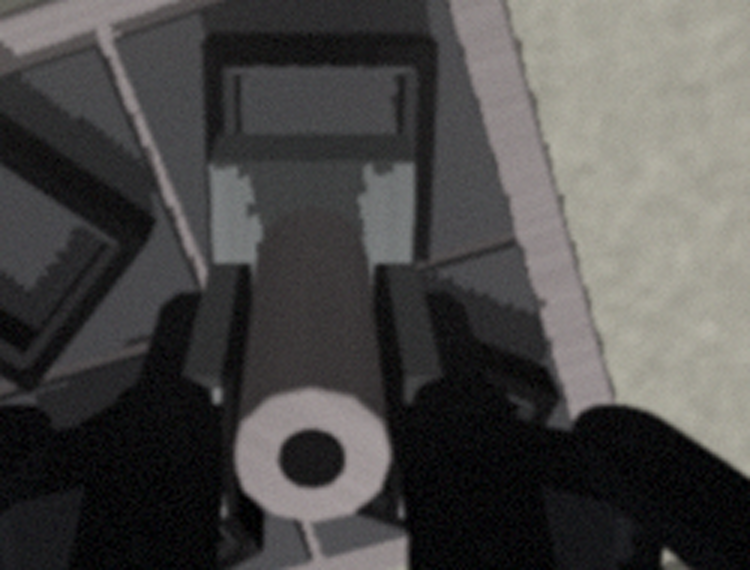

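```bash
python3 -m creep '[[[0,0.019,-0.006,0.1,0,0,0],[0,0.019,-0.006,0.2,0,0,0],[0,0.019,-0.006,0.25,0,0,0],[0,0.019,-0.006,0.25,0,0,0]]]'; python3 -m creep '[[[0,0,0,0.02,0,0,0],[0,0,0,0.04,0,0,0],[0,0,0,0.055,0,0,0],[0,0,0,0.055,0,0,0]]]'
```

```text
time: 11.3
position: [0.641, 0.0526, 0.0903]
ee_rot: [179.9, 0.2, -18.9]
wrist_force: [-0.1, 0.3, -1.6]
finger_gap: 0.0207
time: 11.7
position: [0.6425, 0.0526, 0.0846]
ee_rot: [-180.0, 0.0, -19.0]
wrist_force: [-1.5, -0.5, -0.7]
finger_gap: 0.0208
```

```bash
python3 -m creep '[[[0,0,0,0.03,0,0,0],[0,0,0,0.05,0,0,0],[0,0,0,0.05,0,0,0]]]'; python3 -m creep '[[[0,0,0,0.02,0,0,0],[0,0,0,0.04,0,0,0],[0,0,0,0.05,0,0,0],[0,0,0,0.05,0,0,0]]]'
```

```text
time: 12.0
position: [0.6416, 0.0532, 0.0771]
ee_rot: [-180.0, 0.1, -18.9]
wrist_force: [-2.6, 1.8, -1.2]
finger_gap: 0.0208
time: 12.4
position: [0.6416, 0.0527, 0.0707]
ee_rot: [179.9, 0.1, -19.0]
wrist_force: [-8.1, 0.5, 15.1]
finger_gap: 0.0204
```

```bash
python3 -m creep '[[[0,0,0,-0.008,0,0,0],[0.5,0,0,-0.008,0,0,0],[0.6,0,0,-0.008,0,0,0],[0.6,0,0,-0.008,0,0,0],[0.6,0,0,-0.008,0,0,0],[0.6,0,0,-0.2,0,0,0],[0.6,0,0,-0.5,0,0,0],[0.6,0,0,-0.8,0,0,0],[0.6,0,0,-0.8,0,0,0]]]'; python3 -c "
from h import *
o=robot.observe();q=o['position'];print(q,tools(.494-q[0],.232-q[1],0,o['ee_rot'][2]))
im=snap('wrist','w7.png')"
```

```text
time: 13.3
position: [0.6473, 0.0535, 0.1961]
ee_rot: [-179.6, -0.7, -19.0]
wrist_force: [-0.2, 0.7, 0.2]
finger_gap: 0.0514
[0.64725437 0.05352808 0.19610119] [-1.354 -0.792  0.   ]
```

View pics/w7.png

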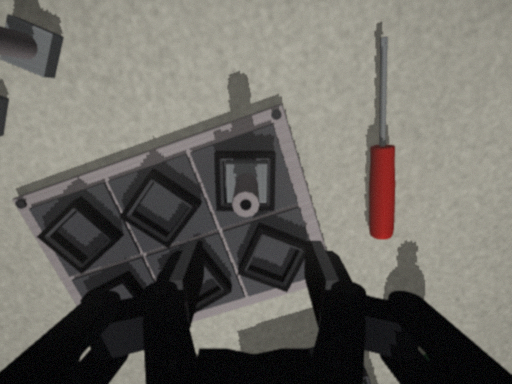

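```bash
python3 -m creep '[[[0.6,-0.677,-0.396,0,0,0,0],[0.6,-0.677,-0.396,0,0,0,0],[0.6,-0.677,-0.396,0,0,0,0],[0.6,-0.677,-0.396,0,0,0,0]]]'>/dev/null; python3 -m creep '[[[0.6,-0.677,-0.396,0.4,0,0,0],[0.6,-0.677,-0.396,0.4,0,0,0],[0.6,-0.677,-0.396,0.4,0,0,0],[0.6,-0.677,-0.396,0.4,0,0,0],[0.6,-0.677,-0.396,0.4,0,0,0],[0.6,-0.677,-0.396,0.4,0,0,0]]]'; python3 -c "
from h import *
o=robot.observe();q=o['position'];print(q,o['ee_rot'],o['qpos'].round(0),tools(.494-q[0],.232-q[1],.055-q[2],o['ee_rot'][2]))
p=robot.camera_params('wrist');print(w2p('wrist',[.494,.232,.08],p))
im=snap('wrist','w8.png');cv2.imwrite('pics/w8c.png',cv2.convertScaleAbs(cv2.resize(im[120:300,150:400,::-1],None,fx=3,fy=3,interpolation=cv2.INTER_CUBIC),alpha=1.5))"
```

```text
time: 14.35
position: [0.4909, 0.2289, 0.1292]
ee_rot: [179.9, -0.1, -19.2]
wrist_force: [0.2, -0.7, 0.5]
finger_gap: 0.0507
[0.49094106 0.22886461 0.12918164] [ 1.79947877e+02 -9.82340175e-02 -1.91530983e+01] [-21.  44. -15. 110.  21.  29. -70.] [ 0.012 -0.026  0.495]
[[256.42088101 218.01947588]]
```

View pics/w8c.png

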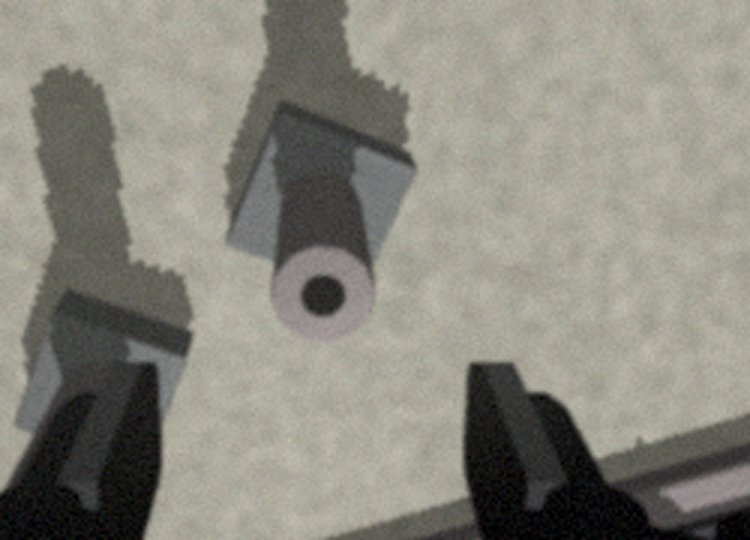

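```bash
python3 -m creep '[[[0.6,0.016,-0.026,0.25,0,0,0],[0.6,0.016,-0.026,0.45,0,0,0],[0.6,0.016,-0.026,0.495,0,0,0],[0.6,0.016,-0.026,0.495,0,0,0],[0.6,0.016,-0.026,0.495,0,0,0]]]'; python3 -m creep '[[[0,0,0,0,0,0,0],[0,0,0,0,0,0,0],[0,0,0,0,0,0,0],[0,0,0,0,0,0,0],[0,0,0,0,0,0,0],[0,0,0,0,0,0,0]]]';  python3 -m creep '[[[0,0,0,-0.2,0,0,0],[0,0,0,-0.4,0,0,0],[0,0,0,-0.55,0,0,0],[0,0,0,-0.55,0,0,0]]]'; python3 -c "
from h import *
o=robot.observe();q=o['position'];print(q,o['ee_rot'],tools(.549-q[0],.053-q[1],0,o['ee_rot'][2]))
im=snap('wrist','w9.png');cv2.imwrite('pics/w9c.png',cv2.convertScaleAbs(cv2.resize(im[150:350,150:400,::-1],None,fx=3,fy=3,interpolation=cv2.INTER_CUBIC),alpha=1.5))"
```

```text
time: 14.9
position: [0.4938, 0.2336, 0.0562]
ee_rot: [-179.9, -0.1, -19.0]
wrist_force: [-0.8, 0.4, 1.0]
finger_gap: 0.0514
time: 15.5
position: [0.4935, 0.2339, 0.0562]
ee_rot: [-179.9, -0.1, -19.0]
wrist_force: [0.6, -0.8, 6.2]
finger_gap: 0.0207
time: 15.9
position: [0.4943, 0.2347, 0.1405]
ee_rot: [-179.7, -0.2, -19.0]
wrist_force: [0.3, 0.2, -2.0]
finger_gap: 0.0208
[0.49431091 0.23470149 0.14046156] [-179.74355159   -0.21663885  -18.98563411] [0.739 1.027 0.   ]
```

View pics/w9c.png

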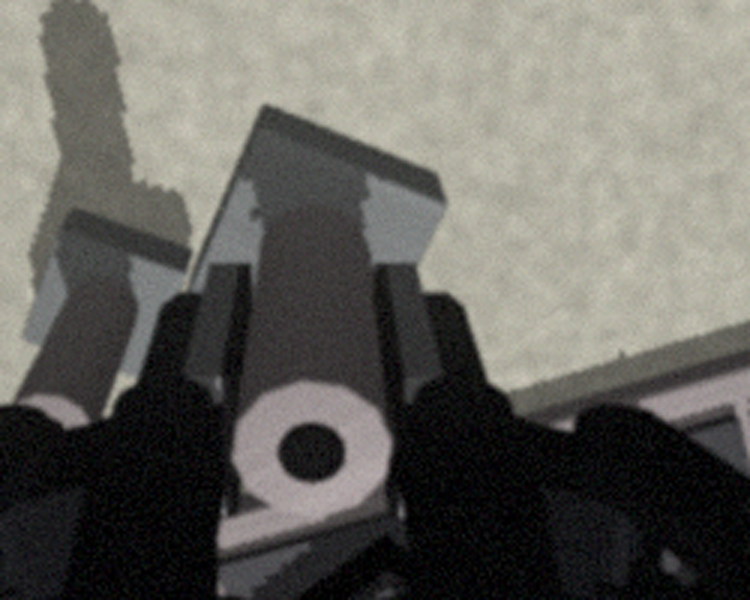

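```bash
python3 -m creep '[[[0,0.741,1,0,0,0,0.04],[0,0.741,1,0,0,0,0.093],[0,0.741,1,0,0,0,0.093],[0,0.741,1,0,0,0,0.093],[0,0.741,1,0,0,0,0.093],[0,0.741,1,0,0,0,0.093]]]'; python3 -c "
from h import *
o=robot.observe();q=o['position'];print(q,o['ee_rot'],tools(.550-q[0],.055-q[1],.088-q[2],o['ee_rot'][2]))
im=snap('wrist','w10.png');cv2.imwrite('pics/w10c.png',cv2.convertScaleAbs(cv2.resize(im[150:350,150:400,::-1],None,fx=3,fy=3,interpolation=cv2.INTER_CUBIC),alpha=1.5))"
```

```text
time: 16.55
position: [0.5483, 0.0545, 0.1363]
ee_rot: [179.9, 0.1, -35.9]
wrist_force: [-0.1, 1.1, -1.8]
finger_gap: 0.021
[0.54832517 0.05445648 0.13628985] [ 1.79895195e+02  8.71145096e-02 -3.58543661e+01] [ 0.007 -0.009  0.322]
```

View pics/w10c.png

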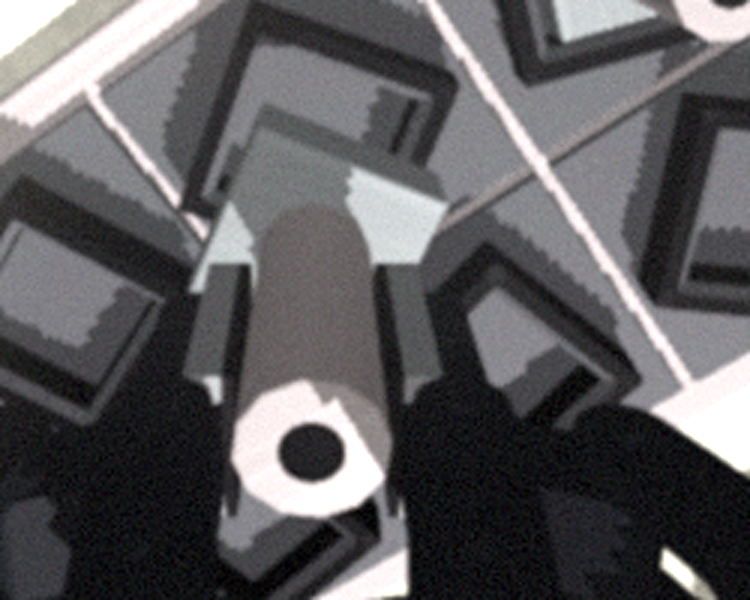

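```bash
python3 -c "
from h import *
p=robot.camera_params('wrist')
def a(P,z):
    w=p2w('wrist',[(150+x/3,150+y/3) for x,y in P],z,p);e=w[1]-w[0];print(z,w.round(4)[:,:2].tolist(),np.degrees(np.arctan2(e[1],e[0]))%90,np.linalg.norm(e))
a([(265,105),(445,183)],.080);a([(253,130),(447,205)],.098)
a([(260,5),(455,80)],.03);a([(455,80),(420,170)],.03);a([(260,5),(185,205)],.03)
a([(257,38),(432,97)],.03);a([(257,38),(197,200)],.03)
"
```

```text
0.08 [[0.5541, 0.0807], [0.5749, 0.0444]] 29.870598897917795 0.0418273122977235
0.098 [[0.5532, 0.0818], [0.5746, 0.0476]] 32.054257729654935 0.040317685468659284
0.03 [[0.5581, 0.0924], [0.5877, 0.0468]] 33.00271100418569 0.05426936667037566
0.03 [[0.5877, 0.0468], [0.5664, 0.0313]] 36.074785477625284 0.026356892247092173
0.03 [[0.5581, 0.0924], [0.5087, 0.0602]] 33.02311715065048 0.05896902185469602
0.03 [[0.5524, 0.0859], [0.5803, 0.0465]] 35.25218247238773 0.04830763541411134
0.03 [[0.5524, 0.0859], [0.5122, 0.0595]] 33.40413908363337 0.048084156362925096
```

```bash
python3 -m creep '[[[0,0.012,-0.009,0.15,0,0,-0.011],[0,0.012,-0.009,0.28,0,0,-0.011],[0,0.012,-0.009,0.32,0,0,-0.011],[0,0.012,-0.009,0.34,0,0,-0.011],[0,0.012,-0.009,0.34,0,0,-0.011]]]'; python3 -m creep '[[[0,0,0,0.03,0,0,0],[0,0,0,0.05,0,0,0],[0,0,0,0.05,0,0,0]]]'
```

```text
time: 17.1
position: [0.5508, 0.0567, 0.0866]
ee_rot: [180.0, 0.0, -33.6]
wrist_force: [-0.2, 0.1, -1.4]
finger_gap: 0.0201
time: 17.4
position: [0.5514, 0.0553, 0.0841]
ee_rot: [180.0, -0.2, -33.7]
wrist_force: [-9.9, -2.3, 38.5]
finger_gap: 0.0209
```

```bash
python3 -m creep '[[[0,0,0,-0.04,0,0,0],[0,-0.01,0.008,-0.04,0,0,0],[0,-0.01,0.008,-0.03,0,0,0],[0,-0.01,0.008,-0.02,0,0,0],[0,-0.01,0.008,-0.02,0,0,0]]]'; python3 -m creep '[[[0,0,0,0,0,0,0.015],[0,0,0,0,0,0,0.015],[0,0,0,0,0,0,0.015]]]'; python3 -m creep '[[[0,0,0,0.01,0,0,0],[0,0,0,0.02,0,0,0],[0,0,0,0.02,0,0,0]]]'
```

```text
time: 17.9
position: [0.5484, 0.0547, 0.0821]
ee_rot: [179.8, 0.0, -33.8]
wrist_force: [-3.1, -2.1, 8.9]
finger_gap: 0.0207
time: 18.2
position: [0.5482, 0.0539, 0.0818]
ee_rot: [179.8, 0.0, -36.5]
wrist_force: [-2.2, -2.3, 6.6]
finger_gap: 0.0202
time: 18.5
position: [0.5479, 0.0534, 0.0784]
ee_rot: [179.7, 0.0, -36.5]
wrist_force: [-2.7, -5.3, 0.4]
finger_gap: 0.0204
```

Entering. Continue down toward 0.0702.

```bash
python3 -m creep '[[[0,0,0,0.02,0,0,0],[0,0,0,0.035,0,0,0],[0,0,0,0.035,0,0,0]]]'; python3 -m creep '[[[0,0,0,0.01,0,0,0],[0,0,0,0.02,0,0,0],[0,0,0,0.02,0,0,0]]]'
```

```text
time: 18.8
position: [0.5479, 0.0534, 0.0726]
ee_rot: [179.7, 0.1, -36.5]
wrist_force: [-1.8, -4.5, -1.0]
finger_gap: 0.0207
time: 19.1
position: [0.5479, 0.0534, 0.0697]
ee_rot: [179.7, 0.1, -36.5]
wrist_force: [-2.0, -5.2, 0.5]
finger_gap: 0.0203
```

```bash
python3 -m creep '[[[0,0,0,0.01,0,0,0],[0,0,0,0.02,0,0,0],[0,0,0,0.02,0,0,0]]]'
```

```text
time: 19.4
position: [0.548, 0.0535, 0.069]
ee_rot: [179.7, -0.0, -36.5]
wrist_force: [-5.7, -4.6, 21.2]
finger_gap: 0.0203
```

```bash
python3 -m creep '[[[0,0,0,-0.01,0,0,0],[0.6,0,0,-0.01,0,0,0],[0.6,0,0,-0.01,0,0,0],[0.6,0,0,-0.01,0,0,0],[0.6,0,0,-0.01,0,0,0],[0.6,0,0,-0.2,0,0,0],[0.6,0,0,-0.5,0,0,0],[0.6,0,0,-0.7,0,0,0],[0.6,-0.4,0,-0.7,0,0,0],[0.6,-0.65,-0.1,-0.7,0,0,0],[0.6,-0.65,-0.1,-0.7,0,0,0]]]'; python3 -m creep '[[[0.6,-0.64,-0.17,0,0,0,-0.172],[0.6,-0.64,-0.17,0,0,0,-0.172],[0.6,-0.64,-0.17,0,0,0,-0.172],[0.6,-0.64,-0.17,0.2,0,0,-0.172],[0.6,-0.64,-0.17,0.3,0,0,-0.172],[0.6,-0.64,-0.17,0.3,0,0,-0.172]]]'; python3 -c "
from h import *
o=robot.observe();q=o['position'];print(q,o['ee_rot'],o['qpos'].round(0),tools(.417-q[0],.1997-q[1],.055-q[2],o['ee_rot'][2]))
p=robot.camera_params('wrist');print(w2p('wrist',[.417,.1997,.08],p))
im=snap('wrist','w11.png')"
```

```text
time: 20.5
position: [0.4756, 0.1329, 0.1734]
ee_rot: [-179.9, 0.3, -35.7]
wrist_force: [1.2, -0.3, -0.6]
finger_gap: 0.0513
time: 21.1
position: [0.4168, 0.203, 0.1263]
ee_rot: [179.9, 0.2, -5.4]
wrist_force: [0.1, 0.3, 0.5]
finger_gap: 0.0513
[0.41684868 0.20303408 0.1263141 ] [ 1.79897224e+02  1.55218803e-01 -5.40918612e+00] [-22.  41. -15. 123.  30.  20. -67.] [0.003 0.022 0.475]
[[254.88812492 230.58547945]]
```

View pics/w11.png

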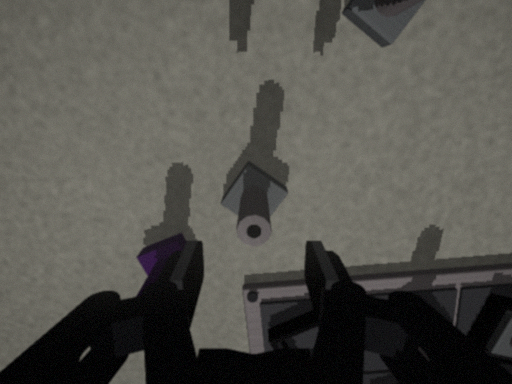

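```bash
python3 -m creep '[[[0.6,0.003,0.022,0.25,0,0,0],[0.6,0.003,0.022,0.44,0,0,0],[0.6,0.003,0.022,0.475,0,0,0],[0.6,0.003,0.022,0.475,0,0,0],[0.6,0.003,0.022,0.475,0,0,0]]]'; python3 -m creep '[[[0,0,0,0,0,0,0],[0,0,0,0,0,0,0],[0,0,0,0,0,0,0],[0,0,0,0,0,0,0],[0,0,0,0,0,0,0],[0,0,0,0,0,0,0]]]';  python3 -m creep '[[[0,0,0,-0.2,0,0,0],[0,0,0,-0.4,0,0,0],[0,0,0,-0.55,0,0,0],[0,0,0,-0.55,0,0,0]]]'; python3 -c "
from h import *
o=robot.observe();q=o['position'];print(q,o['ee_rot'],tools(.4555-q[0],.0535-q[1],0,o['ee_rot'][2]))
im=snap('wrist','w12.png');cv2.imwrite('pics/w12c.png',cv2.convertScaleAbs(cv2.resize(im[150:350,150:400,::-1],None,fx=3,fy=3,interpolation=cv2.INTER_CUBIC),alpha=1.5))"
```

```text
time: 21.65
position: [0.4186, 0.2003, 0.0578]
ee_rot: [-179.9, -0.1, -5.5]
wrist_force: [-0.2, 0.8, 0.6]
finger_gap: 0.0512
time: 22.25
position: [0.4184, 0.2002, 0.0575]
ee_rot: [-179.9, -0.1, -5.5]
wrist_force: [-0.5, 0.5, 7.2]
finger_gap: 0.021
time: 22.65
position: [0.4192, 0.2003, 0.1414]
ee_rot: [-179.8, -0.2, -5.5]
wrist_force: [0.9, 1.0, -3.2]
finger_gap: 0.0206
[0.41917511 0.20030167 0.14144389] [-179.81956969   -0.22502431   -5.51526062] [0.335 0.951 0.   ]
```

View pics/w12c.png

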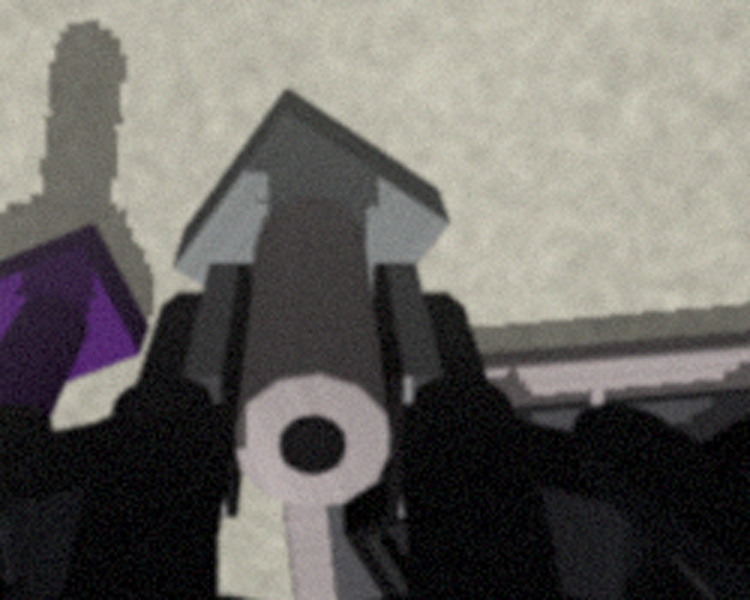

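```bash
python3 -m creep '[[[0,0.335,0.953,0,0,0,0.04],[0,0.335,0.953,0,0,0,0.08],[0,0.335,0.953,0,0,0,0.142],[0,0.335,0.953,0,0,0,0.142],[0,0.335,0.953,0,0,0,0.142],[0,0.335,0.953,0,0,0,0.142],[0,0.335,0.953,0,0,0,0.142]]]'; python3 -c "
from h import *
o=robot.observe();q=o['position'];print(q,o['ee_rot'],tools(.4555-q[0],.053-q[1],.09-q[2],o['ee_rot'][2]))
im=snap('wrist','w13.png');cv2.imwrite('pics/w13c.png',cv2.convertScaleAbs(cv2.resize(im[150:350,150:400,::-1],None,fx=3,fy=3,interpolation=cv2.INTER_CUBIC),alpha=1.5))"
```

```text
time: 23.4
position: [0.4538, 0.0546, 0.1387]
ee_rot: [-180.0, 0.1, -30.8]
wrist_force: [-0.7, 0.3, -2.7]
finger_gap: 0.0207
[0.45380382 0.05459982 0.13869024] [-1.79978361e+02  6.50658300e-02 -3.07751413e+01] [0.015 0.003 0.325]
```

View pics/w13c.png

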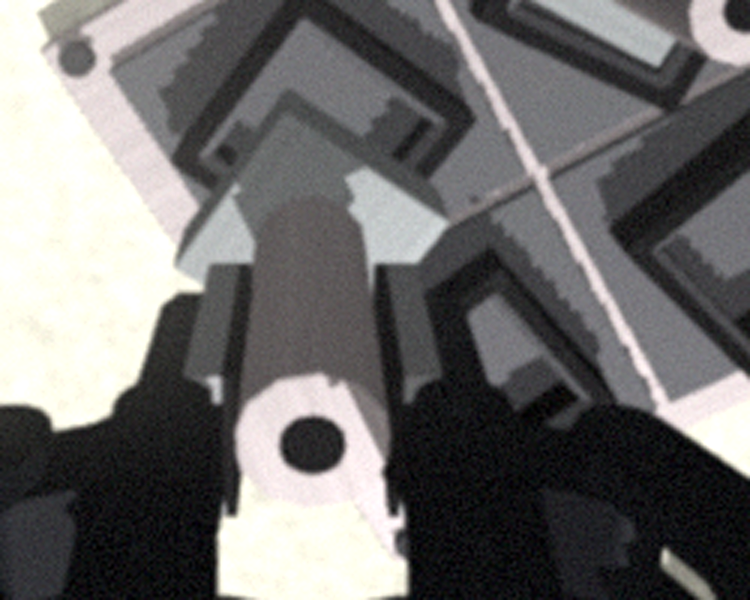

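```bash
python3 -m creep '[[[0,0.015,0.003,0.15,0,0,0],[0,0.015,0.003,0.28,0,0,0],[0,0.015,0.003,0.33,0,0,0],[0,0.015,0.003,0.345,0,0,0],[0,0.015,0.003,0.345,0,0,0]]]'; python3 -m creep '[[[0,0,0,0.015,0,0,0],[0,0,0,0.025,0,0,0],[0,0,0,0.025,0,0,0]]]'
```

```text
time: 23.95
position: [0.456, 0.0517, 0.0874]
ee_rot: [-180.0, 0.0, -31.0]
wrist_force: [-0.9, -0.6, -3.1]
finger_gap: 0.0205
time: 24.25
position: [0.4561, 0.0511, 0.0838]
ee_rot: [-180.0, -0.0, -31.0]
wrist_force: [0.8, 0.9, -3.0]
finger_gap: 0.0208
```

```bash
python3 -m creep '[[[0,0,0,0.02,0,0,0],[0,0,0,0.03,0,0,0],[0,0,0,0.03,0,0,0]]]';python3 -m creep '[[[0,0,0,0.02,0,0,0],[0,0,0,0.03,0,0,0],[0,0,0,0.03,0,0,0]]]';python3 -m creep '[[[0,0,0,0.01,0,0,0],[0,0,0,0.02,0,0,0],[0,0,0,0.02,0,0,0]]]'
```

```text
time: 24.55
position: [0.4559, 0.0511, 0.0789]
ee_rot: [180.0, 0.0, -31.0]
wrist_force: [-0.3, -0.1, -1.9]
finger_gap: 0.0208
time: 24.85
position: [0.4558, 0.0511, 0.0743]
ee_rot: [180.0, 0.0, -31.0]
wrist_force: [1.0, 0.6, -2.0]
finger_gap: 0.0205
time: 25.15
position: [0.456, 0.0512, 0.0717]
ee_rot: [-180.0, -0.0, -31.0]
wrist_force: [-0.3, -0.1, -1.0]
finger_gap: 0.0206
```

```bash
python3 -m creep '[[[0,0,0,0.01,0,0,0],[0,0,0,0.01,0,0,0]]]'; python3 -m creep '[[[0.6,0,0,0,0,0,0],[0.6,0,0,0,0,0,0],[0.6,0,0,0,0,0,0],[0.6,0,0,0,0,0,0],[0.6,0,0,-0.2,0,0,0],[0.6,0,0,-0.5,0,0,0],[0.6,0,0,-0.7,0,0,0],[0.6,-0.1,-0.3,-0.7,0,0,0],[0.6,-0.3,-0.91,-0.7,0,0,0],[0.6,-0.3,-0.91,-0.7,0,0,0],[0.6,-0.3,-0.91,-0.7,0,0,0],[0.6,-0.3,-0.91,-0.7,0,0,0]]]'; python3 -m creep '[[[0.6,-0.3,-0.91,0,0,0,-0.172],[0.6,-0.3,-0.91,0,0,0,-0.172],[0.6,-0.3,-0.91,0,0,0,-0.172],[0.6,-0.3,-0.91,0.2,0,0,-0.172],[0.6,-0.3,-0.91,0.3,0,0,-0.172],[0.6,-0.3,-0.91,0.3,0,0,-0.172]]]'; python3 -c "
from h import *
o=robot.observe();q=o['position'];print(q,o['ee_rot'],o['qpos'].round(0),tools(.5197-q[0],.331-q[1],.055-q[2],o['ee_rot'][2]))
p=robot.camera_params('wrist');print(w2p('wrist',[.5197,.331,.08],p))
im=snap('wrist','w14.png')"
```

```text
time: 25.35
position: [0.456, 0.0515, 0.0715]
ee_rot: [-179.9, -0.1, -31.0]
wrist_force: [-2.4, 2.1, 16.4]
finger_gap: 0.0206
time: 26.55
position: [0.4873, 0.1922, 0.1747]
ee_rot: [180.0, 0.0, -30.9]
wrist_force: [-0.4, -1.1, -0.2]
finger_gap: 0.0514
time: 27.15
position: [0.5183, 0.3267, 0.127]
ee_rot: [179.6, 0.3, -0.3]
wrist_force: [-0.5, -0.5, 0.1]
finger_gap: 0.0509
[0.51831917 0.32668868 0.12701021] [179.58167257   0.29668938  -0.33217144] [-23.  49. -24.  97.  28.  41. -62.] [ 0.009 -0.029  0.48 ]
[[256.68929578 218.41981375]]
```

View pics/w14.png

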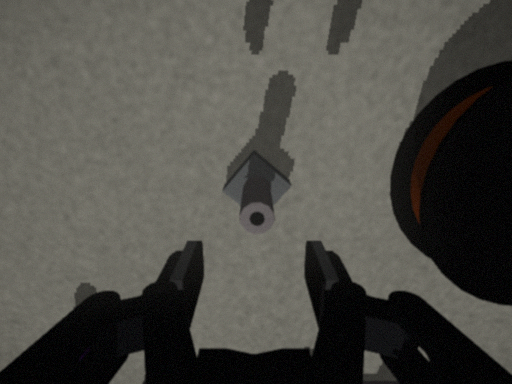

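Hole at (257,218), as predicted (256.7,218.4). Grasp.

```bash
python3 -m creep '[[[0.6,0.009,-0.025,0.25,0,0,0],[0.6,0.009,-0.025,0.44,0,0,0],[0.6,0.009,-0.025,0.475,0,0,0],[0.6,0.009,-0.025,0.475,0,0,0],[0.6,0.009,-0.025,0.475,0,0,0]]]'; python3 -m creep '[[[0,0,0,0,0,0,0],[0,0,0,0,0,0,0],[0,0,0,0,0,0,0],[0,0,0,0,0,0,0],[0,0,0,0,0,0,0],[0,0,0,0,0,0,0]]]';  python3 -m creep '[[[0,0,0,-0.2,0,0,0],[0,0,0,-0.5,0,0,0],[0,0,0,-0.8,0,0,0],[0,0,0,-0.8,0,0,0]]]'; python3 -c "
from h import *
o=robot.observe();q=o['position'];print(q,o['ee_rot'],tools(.548-q[0],-.038-q[1],0,o['ee_rot'][2]))
im=snap('wrist','w15.png');cv2.imwrite('pics/w15c.png',cv2.convertScaleAbs(cv2.resize(im[150:350,150:400,::-1],None,fx=3,fy=3,interpolation=cv2.INTER_CUBIC),alpha=1.5))"
```

```text
time: 27.7
position: [0.522, 0.3354, 0.0606]
ee_rot: [-179.9, -0.1, -0.1]
wrist_force: [-0.2, 0.4, 0.2]
finger_gap: 0.0508
time: 28.3
position: [0.5215, 0.3358, 0.0601]
ee_rot: [-179.9, -0.1, -0.1]
wrist_force: [-1.0, -0.3, 6.9]
finger_gap: 0.0208
time: 28.7
position: [0.5238, 0.3383, 0.1851]
ee_rot: [-179.5, -0.5, -0.1]
wrist_force: [0.9, 1.3, -2.1]
finger_gap: 0.0203
[0.52377697 0.33829068 0.18506427] [-1.79545709e+02 -5.24858068e-01 -9.28305036e-02] [0.166 2.508 0.   ]
```

View pics/w15c.png

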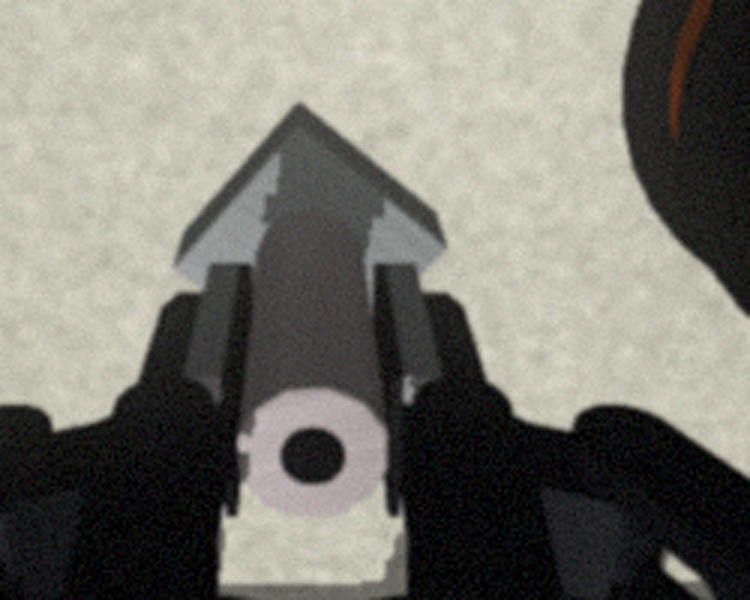

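```bash
python3 -m creep '[[[0,0.055,0.836,0,0,0,0],[0,0.055,0.836,0,0,0,0],[0,0.055,0.836,0,0,0,0],[0,0.055,0.836,0,0,0,0]]]' >/dev/null; python3 -m creep '[[[0,0.055,0.836,0,0,0,0],[0,0.055,0.836,0,0,0,0],[0,0.055,0.836,0,0,0,0],[0,0.055,0.836,0,0,0,0]]]' >/dev/null; python3 -m creep '[[[0,0.055,0.836,0,0,0,0.04],[0,0.055,0.836,0,0,0,0.08],[0,0.055,0.836,0,0,0,0.197],[0,0.055,0.836,0,0,0,0.197],[0,0.055,0.836,0,0,0,0.197],[0,0.055,0.836,0.2,0,0,0.197],[0,0.055,0.836,0.25,0,0,0.197],[0,0.055,0.836,0.25,0,0,0.197]]]'; python3 -c "
from h import *
o=robot.observe();q=o['position'];print(q,o['ee_rot'],tools(.548-q[0],-.038-q[1],.095-q[2],o['ee_rot'][2]))
p=robot.camera_params('wrist')
im=snap('wrist','w16.png');cv2.imwrite('pics/w16c.png',cv2.convertScaleAbs(cv2.resize(im[150:350,150:400,::-1],None,fx=3,fy=3,interpolation=cv2.INTER_CUBIC),alpha=1.5))
print(p2w('wrist',(254,301.6),q[2]+.02,p))"
```

```text
time: 30.35
position: [0.5438, -0.0397, 0.1396]
ee_rot: [179.9, 0.2, -35.4]
wrist_force: [-0.1, -0.3, -2.3]
finger_gap: 0.0207
[ 0.5437873  -0.03967362  0.13959174] [179.87746535   0.2313515  -35.40456761] [ 0.016 -0.025  0.297]
[[ 0.54145266 -0.0438693   0.15959174]]
```

View pics/w16c.png

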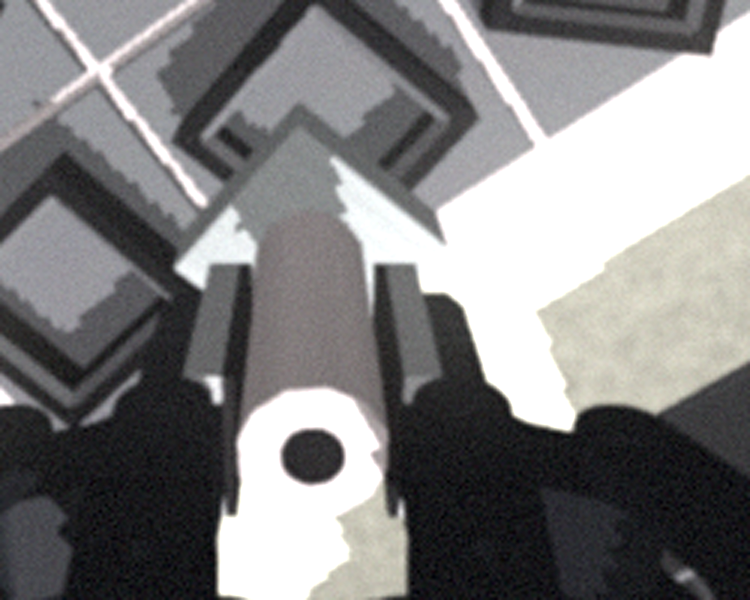

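```bash
python3 -m creep '[[[0,0.015,-0.042,0.1,0,0,0],[0,0.015,-0.042,0.25,0,0,0],[0,0.015,-0.042,0.32,0,0,0],[0,0.015,-0.042,0.335,0,0,0],[0,0.015,-0.042,0.335,0,0,0]]]'; python3 -m creep '[[[0,0,0,0.015,0,0,0],[0,0,0,0.025,0,0,0],[0,0,0,0.025,0,0,0]]]'
```

```text
time: 30.9
position: [0.5508, -0.037, 0.091]
ee_rot: [180.0, 0.0, -35.5]
wrist_force: [-0.5, -0.4, -2.4]
finger_gap: 0.0207
time: 31.2
position: [0.5509, -0.0373, 0.0876]
ee_rot: [-180.0, -0.0, -35.5]
wrist_force: [1.0, -0.7, -2.6]
finger_gap: 0.0203
```

```bash
python3 -m creep '[[[0,0,0,0.015,0,0,0],[0,0,0,0.025,0,0,0],[0,0,0,0.025,0,0,0]]]'; python3 -m creep '[[[0,0,0,0.015,0,0,0],[0,0,0,0.025,0,0,0],[0,0,0,0.025,0,0,0]]]'
```

```text
time: 31.5
position: [0.5506, -0.0372, 0.0834]
ee_rot: [180.0, 0.0, -35.5]
wrist_force: [-0.4, 0.2, -1.6]
finger_gap: 0.0213
time: 31.8
position: [0.5506, -0.0372, 0.0796]
ee_rot: [180.0, 0.0, -35.5]
wrist_force: [-0.5, -0.8, -2.2]
finger_gap: 0.0206
```

```bash
python3 -m creep '[[[0,0,0,0.015,0,0,0],[0,0,0,0.035,0,0,0],[0,0,0,0.035,0,0,0]]]'; python3 -m creep '[[[0,0,0,0.01,0,0,0],[0,0,0,0.015,0,0,0],[0,0,0,0.015,0,0,0]]]'
```

```text
time: 32.1
position: [0.5507, -0.0372, 0.0743]
ee_rot: [180.0, 0.0, -35.5]
wrist_force: [-0.4, -0.4, -2.1]
finger_gap: 0.0207
time: 32.4
position: [0.5508, -0.037, 0.074]
ee_rot: [-180.0, -0.1, -35.5]
wrist_force: [-3.8, 1.3, 14.3]
finger_gap: 0.0205
```

```bash
python3 -m creep '[[[0.6,0,0,0,0,0,0],[0.6,0,0,0,0,0,0],[0.6,0,0,0,0,0,0],[0.6,0,0,0,0,0,0],[0.6,0,0,-0.2,0,0,0],[0.6,0,0,-0.5,0,0,0],[0.6,0,0,-0.8,0,0,0],[0.6,0,0,-1,0,0,0],[0.6,0,0,-1,0,0,0]]]'; python3 -m creep '[[[0,0.3,1,0,0,0,0],[0,0.3,1,0,0,0,0],[0,0.3,1,0,0,0,0],[0,0.3,1,0,0,0,0],[0,0.3,1,0,0,0,0]]]';  python3 -c "
from h import *
o=robot.observe();q=o['position'];print(q,o['ee_rot'],tools(.465-q[0],-.26-q[1],0,o['ee_rot'][2]))
im=snap('wrist','w17.png')
im=snap('top','t3.png');crop(im,(90,100,410,320),2.5,'t3c.png')"
```

```text
time: 33.3
position: [0.5535, -0.0369, 0.2265]
ee_rot: [-179.7, -0.4, -35.6]
wrist_force: [0.8, 0.6, -0.2]
finger_gap: 0.051
time: 33.8
position: [0.4987, -0.1877, 0.2213]
ee_rot: [179.9, 0.1, -35.8]
wrist_force: [0.3, 1.7, -0.5]
finger_gap: 0.0003
[ 0.49869411 -0.18765154  0.22128605] [ 1.79908573e+02  9.12690575e-02 -3.58066341e+01] [0.1   0.523 0.   ]
```

View pics/w17.png

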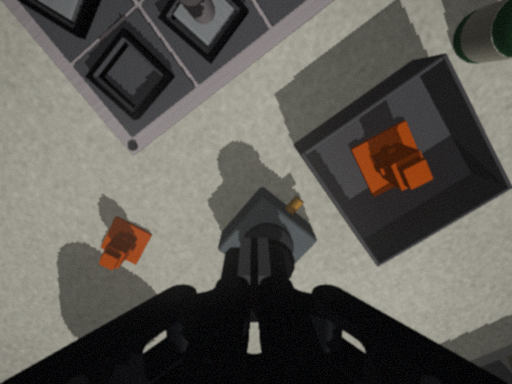

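View pics/t3c.png

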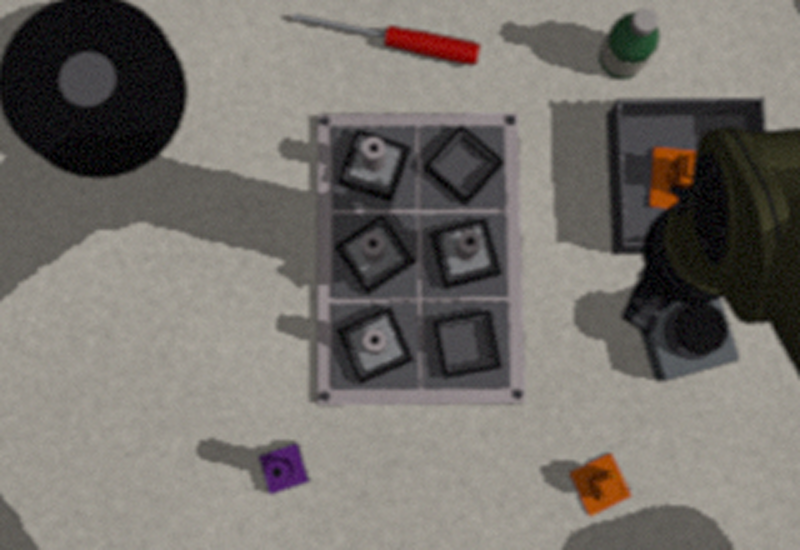

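```bash
python3 -m creep '[[[0,0.1,0.52,0,0,0,0],[0,0.1,0.52,0.2,0,0,0],[0,0.1,0.52,0.5,0,0,0],[0,0.1,0.52,0.72,0,0,0],[0,0.1,0.52,0.72,0,0,0]]]';  python3 -c "
from h import *
print(p2w('top',(368.9,230.8),.089))
o=robot.observe();print(o['position'])
im=snap('side','s3.png');crop(im,(200,80,400,230),4,'s3c.png')"
```

```text
time: 34.4
position: [0.4655, -0.2542, 0.1108]
ee_rot: [180.0, 0.5, -35.3]
wrist_force: [-0.9, 0.8, -0.8]
finger_gap: -0.0001
[[ 0.46655975 -0.25553052  0.089     ]]
[ 0.4655319  -0.25416961  0.11075804]
```

View pics/s3c.png

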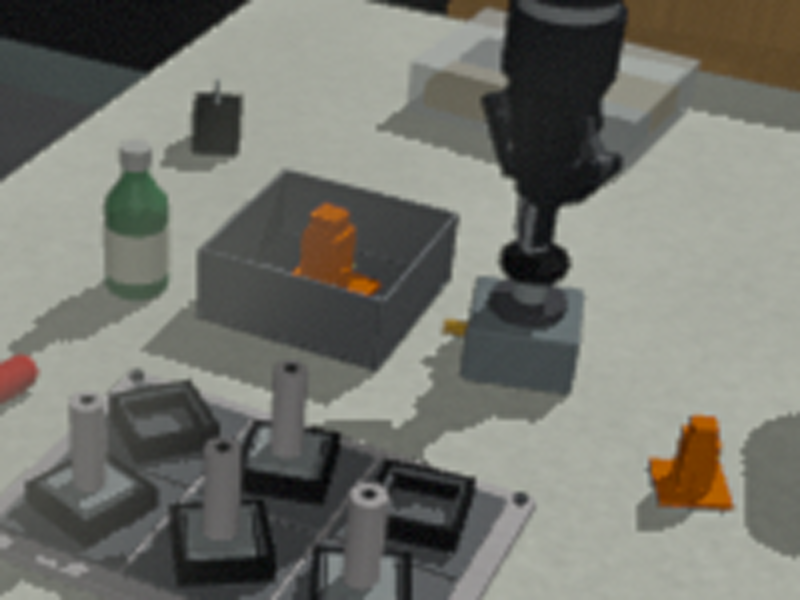

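```bash
python3 -m creep '[[[0,0,0,0.06,0,0,0],[0,0,0,0.1,0,0,0],[0,0,0,0.14,0,0,0],[0,0,0,0.17,0,0,0],[0,0,0,0.17,0,0,0]]]'; python3 -m creep '[[[0,0,0,0.01,0,0,0],[0,0,0,0.01,0,0,0]]]'
```

```text
time: 34.95
position: [0.4691, -0.257, 0.09]
ee_rot: [-179.9, -0.2, -35.5]
wrist_force: [0.0, 2.3, 8.8]
finger_gap: 0.0
time: 35.15
position: [0.4691, -0.257, 0.0889]
ee_rot: [-179.9, -0.2, -35.5]
wrist_force: [0.6, 3.0, 8.6]
finger_gap: -0.0002
```

```bash
python3 -m creep '[[[0,0,0,0.02,0,0,0],[0,0,0,0.02,0,0,0]]]'; python3 -m creep '[[[0,0,0,0.015,0,0,0],[0,0,0,0.015,0,0,0]]]'; python3 -m creep '[[[0,0,0,0.01,0,0,0],[0,0,0,0.01,0,0,0],[0,0,0,0.01,0,0,0]]]'
```

```text
time: 35.35
position: [0.4691, -0.257, 0.086]
ee_rot: [-179.9, -0.2, -35.5]
wrist_force: [0.6, 2.4, 11.2]
finger_gap: 0.0002
time: 35.55
position: [0.4692, -0.257, 0.085]
ee_rot: [-179.9, -0.3, -35.5]
wrist_force: [-1.6, 3.1, 20.8]
finger_gap: -0.0001
time: 35.85
position: [0.4692, -0.257, 0.0848]
ee_rot: [-179.9, -0.3, -35.5]
wrist_force: [-4.0, 4.6, 33.1]
finger_gap: -0.0002
```

At the stop (force jumps above the spring's 11 N while the height stays at 0.085). Now release and check everything.

```bash
python3 -m creep '[[[0,0,0,-0.1,0,0,0],[0,0,0,-0.3,0,0,0],[0,0,0,-0.6,0,0,0],[0,0,0,-0.9,0,0,0],[0,0,0,-0.9,0,0,0]]]'; python3 -m creep '[[[0,0,1,0,0,0,0],[0,0,1,0,0,0,0],[0,0,1,0,0,0,0],[0,0,1,0,0,0,0],[0,0,1,0,0,0,0]]]'; python3 -c "
from h import *
o=robot.observe();print(o['position'],o['qvel'].round(1),o['wrist_force'])
im=snap('side','s4.png');crop(im,(200,80,400,230),4,'s4c.png')
im=snap('top','t4.png');crop(im,(90,100,410,320),2.5,'t4c.png')"
```

```text
time: 36.35
position: [0.4708, -0.2588, 0.2217]
ee_rot: [-179.9, -0.7, -35.6]
wrist_force: [1.8, -0.7, 0.8]
finger_gap: 0.0001
time: 36.85
position: [0.3785, -0.381, 0.2155]
ee_rot: [180.0, 0.0, -35.8]
wrist_force: [0.6, 0.6, 0.6]
finger_gap: -0.0002
[ 0.37852515 -0.38096525  0.21549198] [-3.  -0.2 -3.   0.4 -0.5 -0.3 -0.2] [0.59082943 0.63918758 0.63525616]
```

View pics/s4c.png

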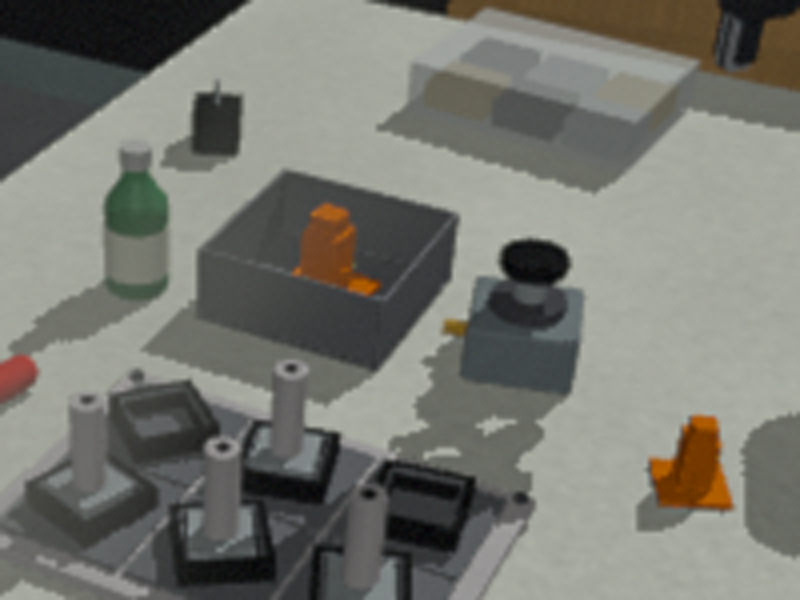

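View pics/t4c.png

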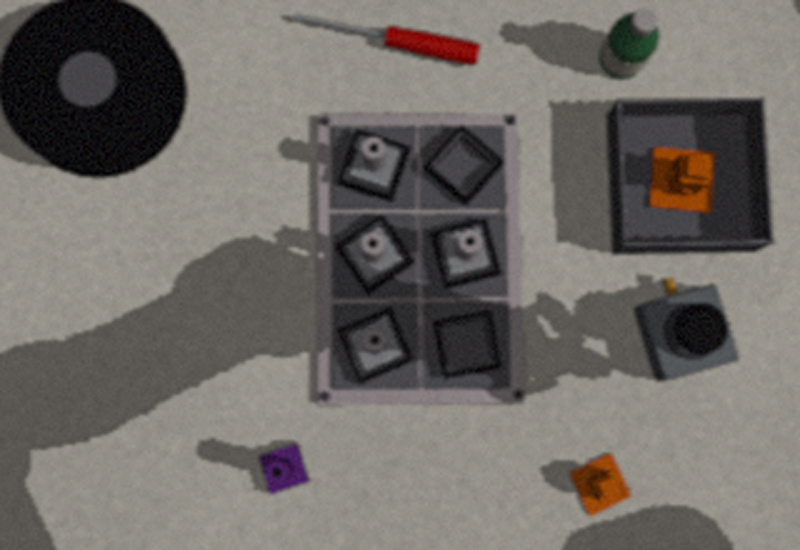

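```bash
python3 -c "
from h import *
robot.job_done(); print(robot.observe()['time'])"
```

```text
the job is handed in; nothing more can be done
the job is handed in; nothing more can be done
```

The job is handed in at about 37 s of the 210 s. The larger orange print is in the scrap bin, and all four posts stand in their own nests. I pressed the plunger to its stop and it came back up.

- **Posts:** Each post's final height matched the nest floor, and the wrist force rose on contact. The second post first caught on its nest rim at about 38 N. I backed off, shifted and turned it slightly, and it then dropped home. I saw four grey posts at the start and no fifth in the overhead or side view.
- **Plunger:** At the stop the force climbed past the spring's 11 N to about 33 N, with the height steady at 0.085 m. This was a fingertip push.
- **Last check:** The final side and overhead pictures show the posts upright in their nests, the print standing inside the bin and the plunger up. The screwdriver, bottle, spool, purple post and small orange print look unmoved, and the arm was clear of everything.
- **Disagreement:** The nest centres I measured from the pictures were off by 1 to 2 mm compared with where the posts seated. That is within the 5 mm allowed, and no other checks failed.

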